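# Swap empty oil bottles for fresh dispensers, nozzles facing the coaster marks

### The job

Set out the oils for the night so that they can be found by feel in the dark: put the empty capless bottles that stand on the coasters into the cardboard carton, and pull every brown nozzle dispenser up out of its sprung catches in the white clip rail and stand it upright on a wooden coaster of its own, centred, with its nozzle turned to point straight along the coaster's tab. Any coaster will do for any dispenser, and a coaster may stay free; let go of everything at the end and leave the other things on the table where they are.

Things in the scene. Friction and masses are not known exactly. Their poses are not given: they have to be found in the camera images.
- jar0: brown glass oil dispenser (one of up to four alike; may be absent), 0.22 kg: round body 60 mm wide, 40 mm high, 45 degree shoulder up to 50 mm, neck 39 mm wide, red cap 42 mm wide from 58 to 86 mm high with a round side nozzle 11 mm thick at 78 mm height, reaching 45 mm from the axis. Clipped in the rail at the start. Origin: centre of the underside; z up its axis, x out along the nozzle
- jar0_nozzle (a point): the tip of jar0's nozzle, 45 mm out from the jar's axis and 78 mm above its underside
- jar1: brown glass oil dispenser (one of up to four alike; may be absent), 0.22 kg: round body 60 mm wide, 40 mm high, 45 degree shoulder up to 50 mm, neck 39 mm wide, red cap 42 mm wide from 58 to 86 mm high with a round side nozzle 11 mm thick at 78 mm height, reaching 45 mm from the axis. Clipped in the rail at the start. Origin: centre of the underside; z up its axis, x out along the nozzle
- jar1_nozzle (a point): the tip of jar1's nozzle, 45 mm out from the jar's axis and 78 mm above its underside
- jar2: brown glass oil dispenser (one of up to four alike; may be absent), 0.22 kg: round body 60 mm wide, 40 mm high, 45 degree shoulder up to 50 mm, neck 39 mm wide, red cap 42 mm wide from 58 to 86 mm high with a round side nozzle 11 mm thick at 78 mm height, reaching 45 mm from the axis. Clipped in the rail at the start. Origin: centre of the underside; z up its axis, x out along the nozzle
- jar2_nozzle (a point): the tip of jar2's nozzle, 45 mm out from the jar's axis and 78 mm above its underside
- jar3: brown glass oil dispenser (one of up to four alike; may be absent), 0.22 kg: round body 60 mm wide, 40 mm high, 45 degree shoulder up to 50 mm, neck 39 mm wide, red cap 42 mm wide from 58 to 86 mm high with a round side nozzle 11 mm thick at 78 mm height, reaching 45 mm from the axis. Clipped in the rail at the start. Origin: centre of the underside; z up its axis, x out along the nozzle
- jar3_nozzle (a point): the tip of jar3's nozzle, 45 mm out from the jar's axis and 78 mm above its underside
- coaster0: round pale wooden coaster stuck to the table, 84 mm across, 4 mm thick, with a 14 mm wide tab with a dark line, reaching 54 mm out from the centre on one side: the mark. Origin: centre of the underside; x points out along the tab
- coaster1: round pale wooden coaster stuck to the table, 84 mm across, 4 mm thick, with a 14 mm wide tab with a dark line, reaching 54 mm out from the centre on one side: the mark. Origin: centre of the underside; x points out along the tab
- coaster2: round pale wooden coaster stuck to the table, 84 mm across, 4 mm thick, with a 14 mm wide tab with a dark line, reaching 54 mm out from the centre on one side: the mark. Origin: centre of the underside; x points out along the tab
- coaster3: round pale wooden coaster stuck to the table, 84 mm across, 4 mm thick, with a 14 mm wide tab with a dark line, reaching 54 mm out from the centre on one side: the mark. Origin: centre of the underside; x points out along the tab
- empty0: empty brown glass bottle without cap or nozzle (one of up to four alike; may be absent), 0.15 kg: body 54 mm wide and 44 mm high, shoulder up to 56 mm, plain neck 30 mm wide from there up to a 33 mm rim at 91 to 95 mm. At the start it stands on the middle of a coaster. Origin: centre of the underside
- empty1: empty brown glass bottle without cap or nozzle (one of up to four alike; may be absent), 0.15 kg: body 54 mm wide and 44 mm high, shoulder up to 56 mm, plain neck 30 mm wide from there up to a 33 mm rim at 91 to 95 mm. At the start it stands on the middle of a coaster. Origin: centre of the underside
- empty2: empty brown glass bottle without cap or nozzle (one of up to four alike; may be absent), 0.15 kg: body 54 mm wide and 44 mm high, shoulder up to 56 mm, plain neck 30 mm wide from there up to a 33 mm rim at 91 to 95 mm. At the start it stands on the middle of a coaster. Origin: centre of the underside
- empty3: empty brown glass bottle without cap or nozzle (one of up to four alike; may be absent), 0.15 kg: body 54 mm wide and 44 mm high, shoulder up to 56 mm, plain neck 30 mm wide from there up to a 33 mm rim at 91 to 95 mm. At the start it stands on the middle of a coaster. Origin: centre of the underside
- carton: fixed open cardboard carton for empties, 200 mm along its x, 160 mm along its y, 55 mm high, walls and floor 5 mm thick. Origin: centre of the underside
- rail: fixed white clip rail, 92 x 455 mm, four seats along its y at -165, -55, 55, 165 mm; seat floors 18 mm high, ledges round them 28 mm, slim towers between seats 66 mm, grey sprung catches on the jars' shoulders (tops 74 mm). Grip a cap across its nozzle and pull straight up, about 10 N. Origin: centre of the underside
- lota: steel lota (round water pot), 96 mm wide, 95 mm high; a bystander. Origin: centre of the underside
- peg: pink plastic clothes peg lying flat, 78 mm long, 13 mm high; a bystander. Origin: centre of the underside
- scratcher: wooden back-scratcher lying flat, 350 mm long, 8 mm high; a bystander. Origin: centre of the underside
- soapcase: closed green plastic soap case, 79 x 114 mm, 41 mm high; a bystander. Origin: centre of the underside
- plainjar: plain brown glass jar with red twist cap and no nozzle, 48 mm wide, 70 mm high; a bystander. Origin: centre of the underside
- tumbler: steel tumbler, 72 mm wide, 100 mm high; a bystander. Origin: centre of the underside
Mind the look-alikes: they are no part of the job. What is shaped like the empty0 but purple or yellow is not meant. Leave any blue or yellow look-alike of the jar2 alone.

How it is judged:
At the end, for the whole second after the job is handed in: every dispenser present stands still and upright (0.1 rad) on a coaster, centred within 12 mm, underside less than 8 mm above the table, nozzle along the coaster's tab within 0.2 rad (not the opposite way); every empty bottle present is at rest inside the carton (angle between each of jar0, jar1, jar2, jar3's own z axis and vertical below 0.1 rad and linear speed of each of jar0, jar1, jar2, jar3, empty0, empty1, empty2, empty3 below 0.02 m/s and ((horizontal distance between jar0 and coaster0 below 0.012 m and z of jar0 in the frame of coaster0 below 0.008 m and angle between the x axis of jar0 and the x axis of coaster0, either way round below 0.2 rad and x of jar0_nozzle in the frame of coaster0 above 0.025 m) or (horizontal distance between jar0 and coaster1 below 0.012 m and z of jar0 in the frame of coaster1 below 0.008 m and angle between the x axis of jar0 and the x axis of coaster1, either way round below 0.2 rad and x of jar0_nozzle in the frame of coaster1 above 0.025 m) or (horizontal distance between jar0 and coaster2 below 0.012 m and z of jar0 in the frame of coaster2 below 0.008 m and angle between the x axis of jar0 and the x axis of coaster2, either way round below 0.2 rad and x of jar0_nozzle in the frame of coaster2 above 0.025 m) or (horizontal distance between jar0 and coaster3 below 0.012 m and z of jar0 in the frame of coaster3 below 0.008 m and angle between the x axis of jar0 and the x axis of coaster3, either way round below 0.2 rad and x of jar0_nozzle in the frame of coaster3 above 0.025 m)) and ((horizontal distance between jar1 and coaster0 below 0.012 m and z of jar1 in the frame of coaster0 below 0.008 m and angle between the x axis of jar1 and the x axis of coaster0, either way round below 0.2 rad and x of jar1_nozzle in the frame of coaster0 above 0.025 m) or (horizontal distance between jar1 and coaster1 below 0.012 m and z of jar1 in the frame of coaster1 below 0.008 m and angle between the x axis of jar1 and the x axis of coaster1, either way round below 0.2 rad and x of jar1_nozzle in the frame of coaster1 above 0.025 m) or (horizontal distance between jar1 and coaster2 below 0.012 m and z of jar1 in the frame of coaster2 below 0.008 m and angle between the x axis of jar1 and the x axis of coaster2, either way round below 0.2 rad and x of jar1_nozzle in the frame of coaster2 above 0.025 m) or (horizontal distance between jar1 and coaster3 below 0.012 m and z of jar1 in the frame of coaster3 below 0.008 m and angle between the x axis of jar1 and the x axis of coaster3, either way round below 0.2 rad and x of jar1_nozzle in the frame of coaster3 above 0.025 m)) and ((horizontal distance between jar2 and coaster0 below 0.012 m and z of jar2 in the frame of coaster0 below 0.008 m and angle between the x axis of jar2 and the x axis of coaster0, either way round below 0.2 rad and x of jar2_nozzle in the frame of coaster0 above 0.025 m) or (horizontal distance between jar2 and coaster1 below 0.012 m and z of jar2 in the frame of coaster1 below 0.008 m and angle between the x axis of jar2 and the x axis of coaster1, either way round below 0.2 rad and x of jar2_nozzle in the frame of coaster1 above 0.025 m) or (horizontal distance between jar2 and coaster2 below 0.012 m and z of jar2 in the frame of coaster2 below 0.008 m and angle between the x axis of jar2 and the x axis of coaster2, either way round below 0.2 rad and x of jar2_nozzle in the frame of coaster2 above 0.025 m) or (horizontal distance between jar2 and coaster3 below 0.012 m and z of jar2 in the frame of coaster3 below 0.008 m and angle between the x axis of jar2 and the x axis of coaster3, either way round below 0.2 rad and x of jar2_nozzle in the frame of coaster3 above 0.025 m)) and ((horizontal distance between jar3 and coaster0 below 0.012 m and z of jar3 in the frame of coaster0 below 0.008 m and angle between the x axis of jar3 and the x axis of coaster0, either way round below 0.2 rad and x of jar3_nozzle in the frame of coaster0 above 0.025 m) or (horizontal distance between jar3 and coaster1 below 0.012 m and z of jar3 in the frame of coaster1 below 0.008 m and angle between the x axis of jar3 and the x axis of coaster1, either way round below 0.2 rad and x of jar3_nozzle in the frame of coaster1 above 0.025 m) or (horizontal distance between jar3 and coaster2 below 0.012 m and z of jar3 in the frame of coaster2 below 0.008 m and angle between the x axis of jar3 and the x axis of coaster2, either way round below 0.2 rad and x of jar3_nozzle in the frame of coaster2 above 0.025 m) or (horizontal distance between jar3 and coaster3 below 0.012 m and z of jar3 in the frame of coaster3 below 0.008 m and angle between the x axis of jar3 and the x axis of coaster3, either way round below 0.2 rad and x of jar3_nozzle in the frame of coaster3 above 0.025 m)) and x of empty0 in the frame of carton between -0.095 and 0.095 m and y of empty0 in the frame of carton between -0.075 and 0.075 m and z of each of empty0, empty1, empty2, empty3 in the frame of carton below 0.05 m and x of empty1 in the frame of carton between -0.095 and 0.095 m and y of empty1 in the frame of carton between -0.075 and 0.075 m and x of empty2 in the frame of carton between -0.095 and 0.095 m and y of empty2 in the frame of carton between -0.075 and 0.075 m and x of empty3 in the frame of carton between -0.095 and 0.095 m and y of empty3 in the frame of carton between -0.075 and 0.075 m); the robot touches nothing.
It fails at once if one of the other things on the table is moved by more than 40 mm (distance of any of lota, peg, scratcher, soapcase, plainjar, tumbler from where it was at the start of the episode above 0.04 m).
Of jar0, jar1, jar2, jar3 only 3 to 4 are there at a start; the rules pass over those that are not, and their reading is None.
Of empty0, empty1, empty2, empty3 only 2 to 3 are there at a start; the rules pass over those that are not, and their reading is None.
At some moment in a run one of jar0, jar1, jar2, jar3, empty0, empty1, empty2, empty3 may be knocked a few centimetres aside while the robot is not near it.
It also fails if it takes over 210 s, if anything falls off the work surface, if the arm or the gripper's body presses on something with over 40 N, if the wrist force passes 120 N, or if a joint passes its speed limit or range.

### The arm

A 7-joint arm with a two-finger parallel gripper is mounted at the origin on the work surface. World frame = base frame: x ahead of the robot, y to its left, z up, the work surface at z = 0. Lengths are in m, angles in rad, forces in N, time in s.
With the tool pointing down it reaches from about 0.4 to 0.85 m from the base axis. Payload 10.4 kg.
Tool frame: the origin (TCP) lies between the finger pads; the fingertips stand 19 mm ahead of it and the grasp point (between the pads) is the TCP; x points along the fingers, y is the direction in which the jaws open and shut, and the axes are right-handed (so a half turn about x gives the same grasp; the last joint's range is limited). The gripper opens to 87 mm and grips with 3 to 60 N. Pads are 19 mm wide; open, the fingers measure 117 mm over their backs; the gripper's body (75 mm by 190 mm) begins 51 mm behind the grasp point.
Start: joints at [-1.17, 0.332, -0.065, 1.46, 0.022, 1.35, -0.088], TCP at [0.257, 0.57, 0.242] pointing down, gripper open.
Joint ranges: [-2.6, 2.6], [-0.5, 2.12], [-1.47, 1.34], [0.16, 2.42], [-1.27, 4.41], [0.06, 2.06], [-2.6, 2.6]. Speed limits (rad/s): [2.22, 2.22, 2.79, 2.79, 3.14, 3.14, 3.14].

### API

Orientations are given as a unit quaternion [x, y, z, w].
In Python, from bench import r gives the robot as it stands.
- The arm moves only by the tool drive_tool, never from a script. Its argument "motion" is a list of rows, each a list of 4 numbers: the shift along the tool's x, y, z in cm, then the turn about the tool's x in units of 5 degrees (1.0 is 5 degrees). In form: [[tx, ty, tz, twist], ...]. A call has 1 to 20 rows; each row is the pose to reach, as a shift and turn from the pose commanded when the call began, along the tool's axes at that moment; what a row does not reach only later rows make up. A row lasts 1/12 s, in which the tool goes at most 41.7 mm and 7.16 degrees, less where a joint would pass 70% of its speed; a pose out of reach is approached as far as the arm can. A call with a gripper value outside its range is refused whole. "grip" is the closure in counts, from 0 (fully open) to 255 (shut), set as the call begins (left out, the last holds). The fingers move at their own pace and stop on an object; "force" is the grip in N (left out, the last holds). Time passes only in rows, so rows that repeat a pose let the fingers close. It gives the time, the measured TCP pose, the force and the opening at its end, in the units of the state.
- r.read_state(): the state, without advancing time (a new reading comes with each control period).
- r.camera(name): name is "scene" or "top"; returns the picture (400x640x3 uint8, red, green, blue); there is no depth.
- r.calibration(name): a dict with "fx", "fy", "cx", "cy" (pixels), "dist" ([k1, k2, p1, p2, k3] as OpenCV has them; the pictures are not rectified), "xyz" and "orientation" of the camera in the world. Camera axes: x right, y up, looking along -z (the intrinsics and any distortion apply to the point x, -y, -z); pixel columns grow to the right and rows downward; lengths in m; the calibration is good to about 2 mm. A picture is of the moment at which its call begins. calibration takes no time and is no camera call.
- r.close_job(): hands the job in, once; it reports no verdict.
The state is a dict: "time": time; "joint_positions": joint angles; "joint_vel": joint speeds; "joint_torque": joint torques, N m; "ee_pos": TCP position; "eef_rot": TCP orientation; "ft_force": force on the tool from outside, world axes, zero at the start; "torque": the same for the moment, N m; "width": finger opening in m.
Only numpy, scipy, OpenCV 4.12 (cv2) and the standard library are available. Lean on these libraries where they do the work, as an engineer would, in place of code of your own. Each camera call takes 0.05 s, during which the arm holds its last target.

## Working session

There is one attempt and no reset: what is moved stays moved. The work goes in short steps, Python scripts to look and compute and a tool call to move; the robot and the scene stay as the last step left them, time stands still between calls to the robot, and variables do not carry over. Pictures are saved under pics/ and viewed, and the job is handed in when it is done.

Besides the shell and the picture viewer there is one more tool, called after "Emit:" as name(argument=value, ...), one argument or row to a line, values as JSON. drive_tool: Moves the arm, as the interface text tells. Its arguments: {"type":"object","properties":{"motion":{"type":"array","items":{"type":"array","items":{"type":"number"}}},"grip":{"type":"number"},"force":{"type":"number"}},"required":["motion"]}

```bash
ls; mkdir -p pics
python3 - <<'E'
from bench import r
import cv2
for n in ["scene","top"]:
    im=r.camera(n); cv2.imwrite(f"pics/{n}0.png",im[:,:,::-1]); print(n,r.calibration(n))
print(r.read_state())
E
```

```text
pics
scene {'fx': 408.3377144447653, 'fy': 408.3377144447653, 'cx': 327.8398625513229, 'cy': 200.32402853820577, 'dist': array([-0.09071999,  0.        ,  0.        ,  0.        ,  0.        ]), 'xyz': array([1.48118682, 0.14442985, 1.04673011]), 'orientation': array([0.24485519, 0.30330384, 0.71152887, 0.58461901])}
top {'fx': 387.1040330838267, 'fy': 387.1040330838267, 'cx': 320.0908123818447, 'cy': 202.27606839633356, 'dist': array([-0.06577334,  0.        ,  0.        ,  0.        ,  0.        ]), 'xyz': array([ 0.44273201, -0.06371846,  1.13491538]), 'orientation': array([ 0.03195409, -0.03153817, -0.70305438,  0.70971743])}
{'time': 0.1, 'joint_positions': array([-1.16963244,  0.33282075, -0.06465877,  1.46084691,  0.02162473,
        1.34991816, -0.08851085]), 'joint_vel': array([-4.10231336e-04, -1.11116783e-03, -4.24329666e-05, -1.42023307e-03,
        4.02920903e-04,  8.90330627e-04,  1.87054850e-03]), 'joint_torque': array([ 2.89022166e-03, -6.24543214e+01,  2.54285394e-02, -3.90711880e+01,
       -6.12678914e-02,  3.66357411e-02,  4.71366604e-05]), 'ee_pos': array([0.25689568, 0.56940796, 0.24083083]), 'eef_rot': array([ 0.14825897,  0.69135454, -0.14916782,  0.69122871]), 'ft_force': array([-1.14032896, -0.37697084,  0.16625801]), 'torque': array([0.00794175, 0.00080468, 0.02027951]), 'width': 0.08721050638946323}
```

View pics/scene0.png

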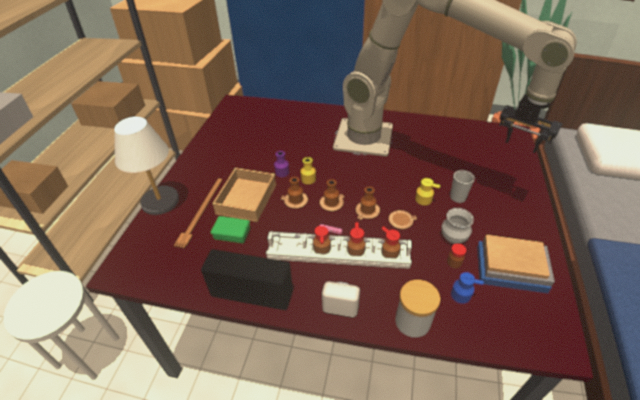

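View pics/top0.png

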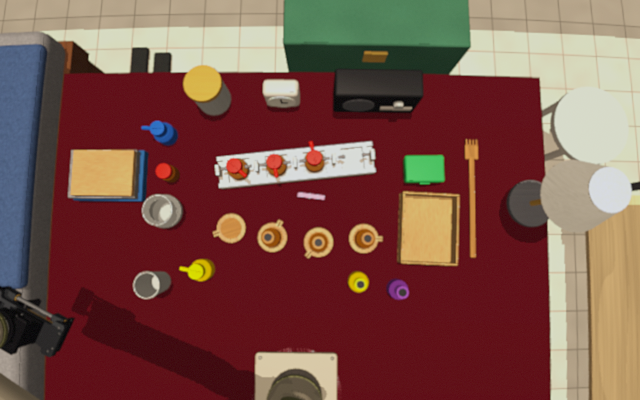

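Top view: three dispensers in the rail at about (237,168), (276,165) and (315,160). Three brown empties stand on coasters at (272,236), (318,241) and (364,238), and the coaster at (231,228) is free. The look-alikes are yellow dispenser (201,270), blue dispenser (161,131), yellow bottle (358,282), purple bottle (399,290) and plain jar (166,173).

Run:
```python
import cv2
a=cv2.imread("pics/top0.png")
cv2.imwrite("pics/top0a.png",cv2.resize(a[135:270,200:390],None,fx=4.2,fy=4.2,interpolation=cv2.INTER_CUBIC))
a=cv2.imread("pics/scene0.png")
cv2.imwrite("pics/scene0a.png",cv2.resize(a[140:280,255:455],None,fx=4,fy=4,interpolation=cv2.INTER_CUBIC))
```

```text
(no output)
```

View pics/top0a.png

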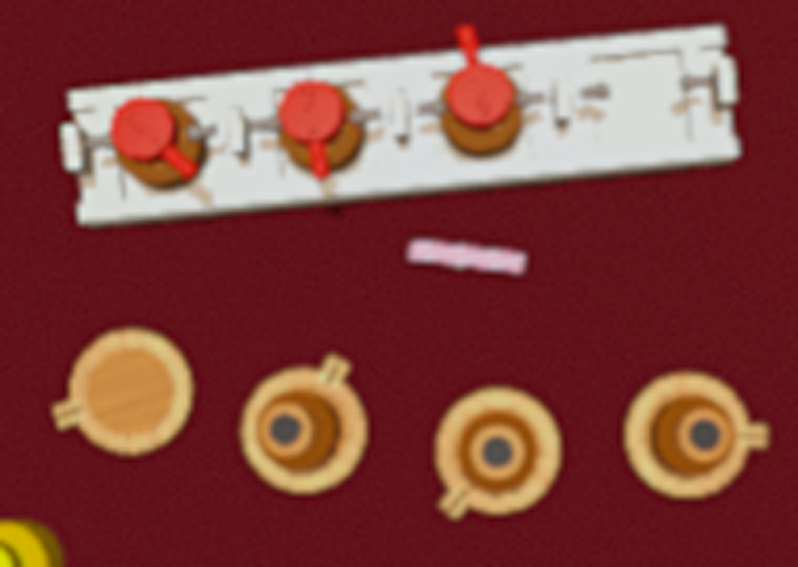

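View pics/scene0a.png

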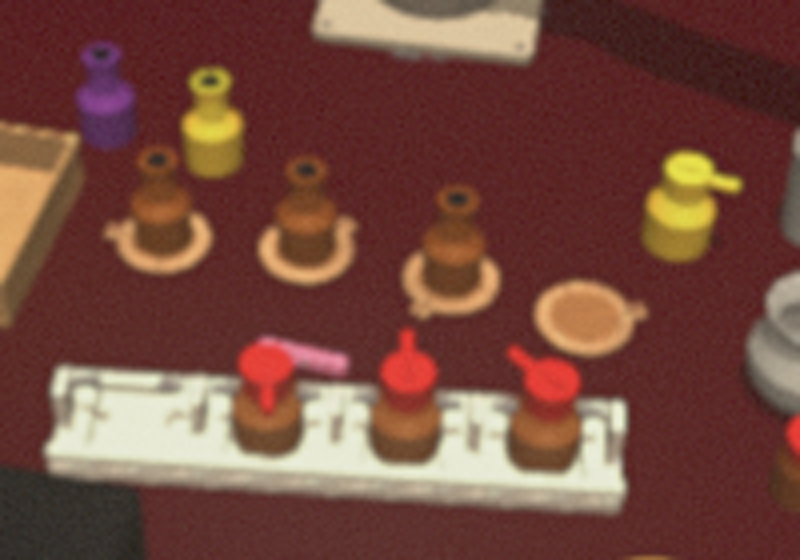

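```bash
cat > h.py <<'E'
import numpy as np, cv2
from scipy.spatial.transform import Rotation as R
from scipy.optimize import least_squares
from bench import r
def cam(n):
    c=r.calibration(n); K=np.array([[c['fx'],0,c['cx']],[0,c['fy'],c['cy']],[0,0,1]])
    Rc=R.from_quat(c['orientation']).as_matrix()@np.diag([1,-1,-1]) # cv cam ->world
    return K,np.array(c['dist']),Rc,np.array(c['xyz'])
C={n:cam(n) for n in ['scene','top']}
def proj(n,P):
    K,d,Rc,t=C[n]; rv,_=cv2.Rodrigues(Rc.T)
    return cv2.projectPoints(np.atleast_2d(np.float64(P)),rv,-Rc.T@t,K,d)[0][:,0]
def ray(n,uv):
    K,d,Rc,t=C[n]; p=cv2.undistortPoints(np.float64([[uv]]),K,d)[0,0]
    return t,Rc@np.array([p[0],p[1],1.])
def atz(n,uv,z):
    t,v=ray(n,uv); return t+v*(z-t[2])/v[2]
def tri(a,b):
    A=[];B=[]
    for n,uv in (('top',a),('scene',b)):
        t,v=ray(n,uv); v=v/np.linalg.norm(v); M=np.eye(3)-np.outer(v,v); A.append(M);B.append(M@t)
    return np.linalg.lstsq(np.vstack(A),np.hstack(B),rcond=None)[0]
def tz(u,v): return ((u+.5)/4.2-.5+200,(v+.5)/4.2-.5+135)
def sz(u,v): return ((u+.5)/4-.5+255,(v+.5)/4-.5+140)
E
python3 - <<'E'
from h import *
np.set_printoptions(precision=4,suppress=True)
pk={'capA':((142,128),(552,380)),'capB':((313,112),(409,371)),'capC':((480,96),(267,363)),
'tipA':((188,175),(515,350)),'tipB':((320,177),(408,335)),'tipC':((464,28),(267,408)),
'e1 rim':((286,430),(457,199)),'e2 rim':((498,452),(306,171)),'e3 rim':((705,435),(157,160)),
'c0':((131,391),(585,317)),'c1':((304,430),(451,277)),'c2':((498,452),(307,245)),'c3':((687,435),(165,240)),
't0':((57,416),(645,313)),'t1':((340,362),(418,314)),'t2':((448,510),(354,225)),'t3':((768,436),(107,233))}
for k,(a,b) in pk.items():
    print(k,tri(tz(*a),sz(*b)), atz('top',tz(*a),{'c':.004,'t':.004,'e':.095}[k[0]] if k[:3] not in('cap','tip') else .104 if k[0]=='c' else .096))
# carton corners top image
for uv in [(401,192),(459,194),(458,265),(398,263)]: print(atz('top',uv,.055))
E
```

```text
capA [0.6353 0.1728 0.1003] [0.6345 0.173  0.104 ]
capB [0.6466 0.0628 0.0996] [0.6457 0.0626 0.104 ]
capC [ 0.6584 -0.0458  0.0985] [ 0.6571 -0.0448  0.104 ]
tipA [0.6056 0.1422 0.096 ] [0.6053 0.1438 0.096 ]
tipB [0.6051 0.057  0.0951] [0.6047 0.0582 0.096 ]
tipC [ 0.7033 -0.0356  0.0992] [ 0.7037 -0.0337  0.096 ]
e1 rim [0.4419 0.0753 0.0972] [0.4416 0.0768 0.095 ]
e2 rim [ 0.4293 -0.0596  0.0954] [ 0.429  -0.0586  0.095 ]
e3 rim [ 0.4412 -0.1914  0.0965] [ 0.441  -0.1905  0.095 ]
c0 [0.4676 0.1978 0.0009] [0.4674 0.1981 0.004 ]
c1 [0.4419 0.0757 0.002 ] [0.4417 0.0766 0.004 ]
c2 [ 0.428  -0.0591  0.0038] [ 0.4278 -0.0581  0.004 ]
c3 [ 0.4409 -0.1905 -0.0019] [ 0.4407 -0.1891  0.004 ]
t0 [ 0.4496  0.2502 -0.0022] [0.4493 0.2496 0.004 ]
t1 [ 0.4895  0.0524 -0.0018] [0.4891 0.0524 0.004 ]
t2 [ 0.3872 -0.0235 -0.0025] [ 0.3876 -0.024   0.004 ]
t3 [ 0.4405 -0.247  -0.0035] [ 0.4405 -0.2454  0.004 ]
[ 0.5712 -0.2902  0.055 ]
[ 0.5672 -0.4556  0.055 ]
[ 0.368  -0.4489  0.055 ]
[ 0.3729 -0.2803  0.055 ]
```

```bash
cat >> h.py <<'E'
def go(x,y,z,jaw,sym=True,yaw_rel=None):
    """shift (cm, tool axes) and twist units from present pose to world target; jaw = world yaw (deg) of tool y"""
    s=r.read_state(); M=R.from_quat(s['eef_rot']).as_matrix(); p=s['ee_pos']
    yaw=np.degrees(np.arctan2(M[1,1],M[0,1]))
    d=(jaw-yaw+180)%360-180
    if sym: d=(d+90)%180-90
    t=M.T@(np.array([x,y,z])-p)*100
    # twist about tool x (down): +twist turns yaw by -
    return np.round(t,2), round(-d/5,2), round(yaw,1)
def st():
    s=r.read_state(); M=R.from_quat(s['eef_rot']).as_matrix()
    print('t',round(s['time'],2),'p',s['ee_pos'].round(4),'yaw',np.degrees(np.arctan2(M[1,1],M[0,1])).round(1),'xaxis',M[:,0].round(3),'q',s['joint_positions'].round(2),'F',s['ft_force'].round(1),'w',s['width'].round(4))
def shot(tag):
    for n in ['scene','top']:
        cv2.imwrite(f"pics/{n}{tag}.png",r.camera(n)[:,:,::-1])
E
python3 - <<'E'
from h import *
st()
print(go(.442,.076,.242,90), go(.442,.076,.242,0))
E
```

```text
Traceback (most recent call last):
  File "h.py", line 36, in st
    print('t',round(s['time'],2),'p',s['ee_pos'].round(4),'yaw',np.degrees(np.arctan2(M[1,1],M[0,1])).round(1),'xaxis',M[:,0].round(3),'q',s['joint_positions'].round(2),'F',s['ft_force'].round(1),'w',s['width'].round(4))
                                                                                                                                                                                                        ^^^^^^^^^^^^^^^^
AttributeError: 'float' object has no attribute 'round'
```

```bash
sed -i "s/s\['width'\].round(4)/round(s['width'],4)/" h.py
cat >> h.py <<'E'
np.set_printoptions(precision=4,suppress=True)
E
python3 - <<'E'
from h import *
st()
print(go(.442,.076,.2,90), go(.442,.076,.2,45), go(.442,.076,.2,0))
E
```

```text
t 0.1 p [0.2569 0.5694 0.2408] yaw 65.7 xaxis [-0.    -0.001 -1.   ] q [-1.17  0.33 -0.06  1.46  0.02  1.35 -0.09] F [-1.1 -0.4  0.2] w 0.0872
(array([  4.14, -37.36,  37.16]), np.float64(-4.86), np.float64(65.7)) (array([  4.14, -37.36,  37.16]), np.float64(4.14), np.float64(65.7)) (array([  4.14, -37.36,  37.16]), np.float64(13.14), np.float64(65.7))
```

Emit:
drive_tool(
  motion=[
    [0.2,-2,2,-0.3],
    [0.5,-5,5,-0.6],
    [0.8,-8,8,-1],
    [1.1,-11,11,-1.4],
    [1.4,-14,14,-1.8],
    [1.7,-17,17,-2.2],
    [2,-20,20,-2.6],
    [2.3,-23,23,-3],
    [2.6,-26,26,-3.4],
    [2.9,-29,29,-3.8],
    [3.2,-31.5,31.5,-4.2],
    [3.5,-34,34,-4.5],
    [3.8,-36,36,-4.8],
    [4,-37,37,-4.9],
    [4,-37.4,37.2,-4.9],
    [4,-37.4,37.2,-4.9],
    [4,-37.4,37.2,-4.9],
  ],
  grip=0,
  force=25,
)

```text
time: 1.52
ee_pos: [0.4419, 0.0769, 0.2015]
eef_rot: [-0.001, 0.707, 0.002, 0.707]
ft_force: [-0.7, 0.7, -0.5]
width: 0.0868
```

Run:
```python
from h import *
st(); print(go(.442,.076,.082,90)); shot('1')
```

```text
t 1.52 p [0.4419 0.0769 0.2015] yaw 90.3 xaxis [-0.  0. -1.] q [-0.63 -0.05  0.35  1.97  0.02  1.21  1.29] F [-0.7  0.7 -0.5] w 0.0868
(array([11.95, -0.1 ,  0.01]), np.float64(0.05), np.float64(90.3))
```

View pics/scene1.png

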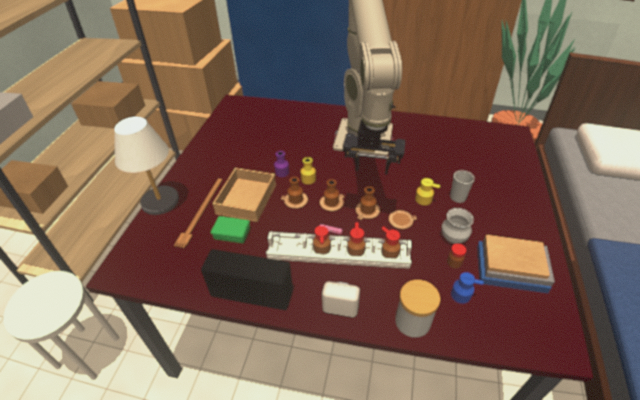

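The arm is above the first empty (368,197). Nothing else has moved. Descend and grip the neck.

Emit:
drive_tool(
  motion=[
    [1,-0.1,0,0],
    [3,-0.1,0,0],
    [5,-0.1,0,0],
    [7,-0.1,0,0],
    [9,-0.1,0,0],
    [10.5,-0.1,0,0],
    [11.5,-0.1,0,0],
    [12,-0.1,0,0],
    [12,-0.1,0,0],
    [12,-0.1,0,0],
  ],
)

```text
time: 2.45
ee_pos: [0.4425, 0.0751, 0.0819]
eef_rot: [-0.001, 0.707, 0.002, 0.707]
ft_force: [-0.6, 0.1, 0.6]
width: 0.0868
```

Emit:
drive_tool(
  motion=[
    [0,0,0,0],
    [0,0,0,0],
    [0,0,0,0],
    [0,0,0,0],
    [0,0,0,0],
    [0,0,0,0],
    [0,0,0,0],
    [0,0,0,0],
    [0,0,0,0],
    [0,0,0,0],
  ],
  grip=255,
  force=20,
)

```text
time: 3.28
ee_pos: [0.4423, 0.0748, 0.0815]
eef_rot: [-0.001, 0.707, 0.001, 0.707]
ft_force: [-0.2, -0.2, -0.6]
width: 0.0297
```

Emit:
drive_tool(
  motion=[
    [-1,0,0,0],
    [-3,0,0,0],
    [-5,0,0,0],
    [-7,0,0,0],
    [-9,0,0,0],
    [-11,0,0,0],
    [-12,0,0,0],
    [-12,0,0,0],
  ],
)

```text
time: 3.95
ee_pos: [0.4434, 0.0751, 0.2039]
eef_rot: [-0.001, 0.706, 0.002, 0.708]
ft_force: [-0.2, 0.1, -1.6]
width: 0.0294
```

Run:
```python
from h import *
st(); shot('2')
c=np.array([.470,-.369]);a=np.radians(-2)
ax=np.array([np.cos(a),np.sin(a)]);ay=np.array([-ax[1],ax[0]])
for u,v in [(.055,-.035),(-.055,-.035),(0,.035)]:
    p=c+u*ax+v*ay; print(p,go(*p,.202,90))
```

```text
t 3.95 p [0.4434 0.0751 0.2039] yaw 90.2 xaxis [ 0.004  0.002 -1.   ] q [-0.63 -0.05  0.35  1.97  0.02  1.21  1.29] F [-0.2  0.1 -1.6] w 0.0294
[ 0.5237 -0.4059] (array([ -0.1 , -48.1 ,   7.98]), np.float64(0.04), np.float64(90.2))
[ 0.4138 -0.4021] (array([ -0.09, -47.68,  -3.02]), np.float64(0.04), np.float64(90.2))
[ 0.4712 -0.334 ] (array([ -0.09, -40.9 ,   2.75]), np.float64(0.04), np.float64(90.2))
```

View pics/scene2.png

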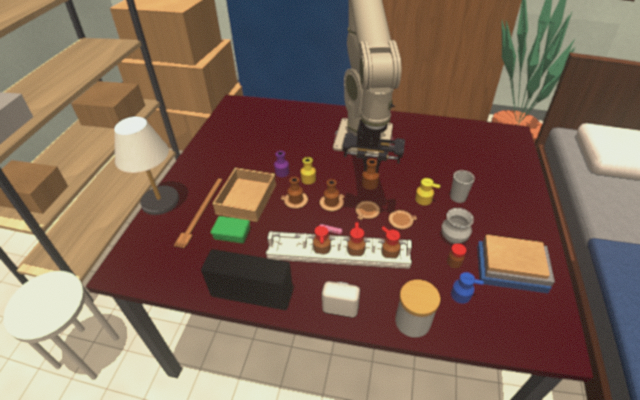

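The bottle is held (374,175) and its coaster is clear. Now over to the carton.

Emit:
drive_tool(
  motion=[
    [0,-1,0.2,0],
    [0,-3,0.5,0],
    [0,-6,1,0],
    [0,-9,1.5,0],
    [0,-12,2,0],
    [0,-15,2.5,0],
    [0,-18,3,0],
    [0,-21,3.5,0],
    [0,-24,4,0],
    [0,-27,4.5,0],
    [0,-30,5,0],
    [0,-33,5.5,0],
    [0,-36,6,0],
    [0,-39,6.5,0],
    [0,-42,7,0],
    [0,-45,7.5,0],
    [0,-47,7.8,0],
    [0,-48,8,0],
    [0,-48,8,0],
    [0,-48,8,0],
  ],
)

```text
time: 5.72
ee_pos: [0.5234, -0.4048, 0.2004]
eef_rot: [-0.001, 0.708, 0.001, 0.706]
ft_force: [0.5, 0.6, -1.4]
width: 0.0296
```

Run:
```python
from h import *
st(); shot('3'); print(go(.5237,-.4059,.085,90))
```

```text
t 5.72 p [ 0.5234 -0.4048  0.2004] yaw 90.2 xaxis [-0.002  0.001 -1.   ] q [ 0.09  0.51  0.71  1.44 -0.34  1.32  2.4 ] F [ 0.5  0.6 -1.4] w 0.0296
(array([11.6 , -0.26, -0.06]), np.float64(0.06), np.float64(90.3))
```

View pics/top3.png

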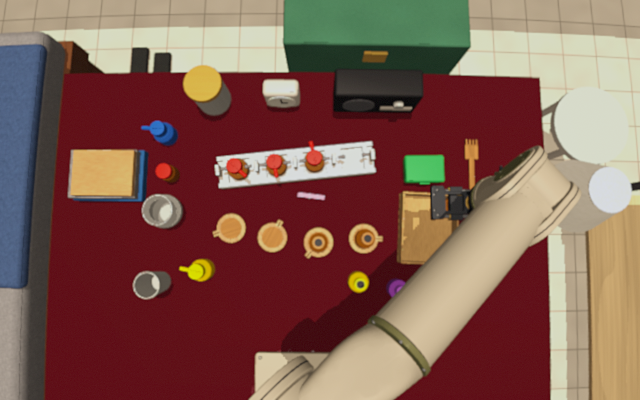

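Emit:
drive_tool(
  motion=[
    [1,0,0,0],
    [3,-0.1,0,0],
    [5,-0.1,0,0],
    [7,-0.2,0,0],
    [9,-0.2,0,0],
    [10.5,-0.2,0,0],
    [11.4,-0.2,0,0],
    [11.7,-0.2,0,0],
    [11.7,-0.2,0,0],
    [11.7,-0.2,0,0],
  ],
)

```text
time: 6.65
ee_pos: [0.5246, -0.4069, 0.0854]
eef_rot: [-0.002, 0.707, 0.001, 0.707]
ft_force: [0.1, 0.4, -2.0]
width: 0.0294
```

Emit:
drive_tool(
  motion=[
    [0,0,0,0],
    [0,0,0,0],
    [0,0,0,0],
    [0,0,0,0],
    [0,0,0,0],
    [0,0,0,0],
  ],
  grip=80,
)

```text
time: 7.15
ee_pos: [0.5242, -0.4069, 0.0847]
eef_rot: [-0.001, 0.707, 0.001, 0.707]
ft_force: [-0.1, -0.0, 0.4]
width: 0.0574
```

Emit:
drive_tool(
  motion=[
    [-1,0,0,0],
    [-3,0,0,0],
    [-5,0,0,0],
    [-7,0,0,0],
    [-9,0,0,0],
    [-11,0,0,0],
    [-12,0,0,0],
    [-12,0,0,0],
  ],
)

```text
time: 7.82
ee_pos: [0.5248, -0.4078, 0.2075]
eef_rot: [-0.002, 0.706, 0.001, 0.708]
ft_force: [-0.0, -0.4, -0.5]
width: 0.0595
```

Run:
```python
from h import *
st(); shot('4'); print(go(.429,-.0586,.202,0),go(.429,-.0586,.202,20))
```

```text
t 7.82 p [ 0.5248 -0.4078  0.2075] yaw 90.2 xaxis [ 0.004 -0.002 -1.   ] q [ 0.09  0.51  0.71  1.43 -0.34  1.33  2.4 ] F [-0.  -0.4 -0.5] w 0.0595
(array([ 0.22, 34.85, -9.37]), np.float64(-17.96), np.float64(90.2)) (array([ 0.22, 34.85, -9.37]), np.float64(14.04), np.float64(90.2))
```

View pics/scene4.png

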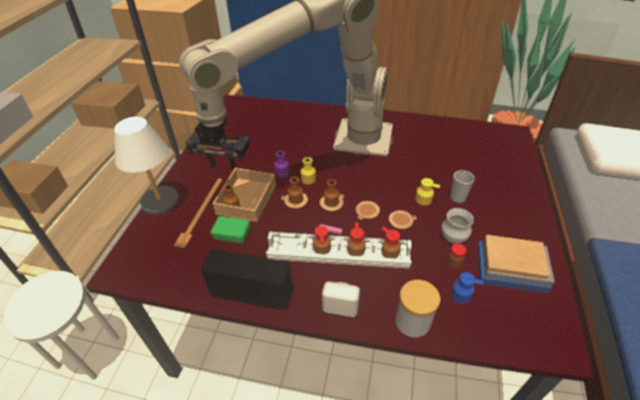

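The first empty stands in the carton (230,197). Next is the middle empty, with the jaw turned to about 40°.

Emit:
drive_tool(
  motion=[
    [0,1,-0.3,0.5],
    [0.1,3,-0.8,1],
    [0.1,6,-1.6,2],
    [0.1,9,-2.4,3],
    [0.1,12,-3.2,4],
    [0.1,15,-4,5],
    [0.1,18,-4.8,6],
    [0.1,21,-5.6,7],
    [0.2,24,-6.4,8],
    [0.2,27,-7.2,9],
    [0.2,30,-8,10],
    [0.2,32.5,-8.7,10],
    [0.2,34,-9.2,10],
    [0.2,34.8,-9.4,10],
    [0.2,34.8,-9.4,10],
    [0.2,34.8,-9.4,10],
  ],
  grip=40,
)

```text
time: 9.25
ee_pos: [0.4287, -0.0597, 0.202]
eef_rot: [0.297, 0.642, -0.298, 0.641]
ft_force: [0.5, -0.2, 0.3]
width: 0.0732
```

Run:
```python
from h import *
st(); shot('5'); print(go(.429,-.059,.082,40))
```

```text
t 9.25 p [ 0.4287 -0.0597  0.202 ] yaw 40.2 xaxis [-0.001 -0.    -1.   ] q [-0.65 -0.13  0.65  2.02  0.08  1.22  0.67] F [ 0.5 -0.2  0.3] w 0.0732
(array([12.02,  0.11, -0.11]), np.float64(0.02), np.float64(40.1))
```

View pics/scene5.png

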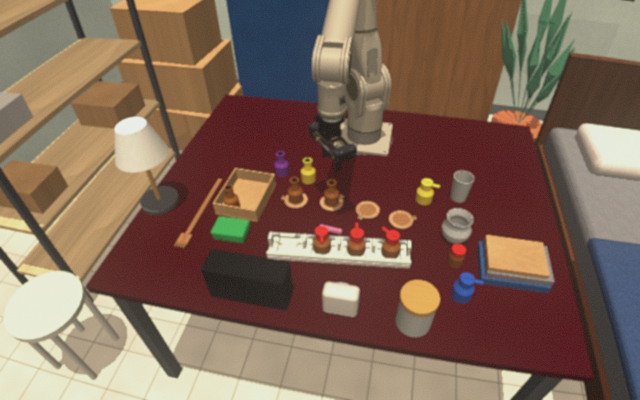

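The middle empty is unmoved at (331,193). Descend and grip.

Emit:
drive_tool(
  motion=[
    [1,0.1,0,0],
    [3,0.1,-0.1,0],
    [5,0.1,-0.1,0],
    [7,0.1,-0.1,0],
    [9,0.1,-0.1,0],
    [10.5,0.1,-0.1,0],
    [11.5,0.1,-0.1,0],
    [12,0.1,-0.1,0],
    [12,0.1,-0.1,0],
  ],
)

```text
time: 10.1
ee_pos: [0.4284, -0.0583, 0.0816]
eef_rot: [0.297, 0.642, -0.298, 0.641]
ft_force: [0.0, 0.1, -0.6]
width: 0.0736
```

Emit:
drive_tool(
  motion=[
    [0,0,0,0],
    [0,0,0,0],
    [0,0,0,0],
    [0,0,0,0],
    [0,0,0,0],
    [0,0,0,0],
    [0,0,0,0],
    [0,0,0,0],
  ],
  grip=255,
  force=20,
)

```text
time: 10.77
ee_pos: [0.429, -0.0577, 0.0826]
eef_rot: [0.298, 0.641, -0.297, 0.641]
ft_force: [0.1, 0.6, -0.5]
width: 0.0296
```

Emit:
drive_tool(
  motion=[
    [-1,0,0,0],
    [-3,0,0,0],
    [-5,0,0,0],
    [-7,0,0,0],
    [-9,0,0,0],
    [-11,0,0,0],
    [-13,0,0,0],
    [-13,0,0,0],
  ],
)

```text
time: 11.43
ee_pos: [0.4305, -0.0581, 0.2165]
eef_rot: [0.299, 0.64, -0.297, 0.643]
ft_force: [1.1, -0.5, -1.9]
width: 0.0294
```

Run:
```python
from h import *
st(); print(go(.4138,-.4021,.205,40))
```

```text
t 11.43 p [ 0.4305 -0.0581  0.2165] yaw 40.2 xaxis [ 0.005  0.001 -1.   ] q [-0.66 -0.14  0.65  2.    0.09  1.25  0.65] F [ 1.1 -0.5 -1.9] w 0.0294
(array([  1.1 , -23.47,  25.2 ]), np.float64(0.04), np.float64(40.2))
```

Emit:
drive_tool(
  motion=[
    [0,-1,1,0],
    [0,-3,3.2,0],
    [0,-5,5.4,0],
    [0,-7,7.5,0],
    [0,-9,9.7,0],
    [0,-11,11.8,0],
    [0,-13,14,0],
    [0,-15,16.1,0],
    [0.2,-17,18.3,0],
    [0.4,-19,20.4,0],
    [0.6,-21,22.5,0],
    [0.8,-22.5,24.2,0],
    [1,-23.3,25,0],
    [1,-23.5,25.2,0],
    [1,-23.5,25.2,0],
    [1,-23.5,25.2,0],
  ],
)

```text
time: 12.77
ee_pos: [0.4122, -0.4012, 0.2024]
eef_rot: [0.298, 0.642, -0.297, 0.641]
ft_force: [-0.4, -0.1, -1.2]
width: 0.0297
```

Run:
```python
from h import *
st(); print(go(.4138,-.4021,.0855,40))
```

```text
t 12.77 p [ 0.4122 -0.4012  0.2024] yaw 40.2 xaxis [-0.     0.001 -1.   ] q [-0.11  0.37  1.    1.69 -0.32  1.26  1.66] F [-0.4 -0.1 -1.2] w 0.0297
(array([11.68,  0.06,  0.18]), np.float64(0.05), np.float64(40.2))
```

Emit:
drive_tool(
  motion=[
    [1,0,0.1,0],
    [3,0.1,0.2,0],
    [5,0.1,0.2,0],
    [7,0.1,0.2,0],
    [9,0.1,0.2,0],
    [10.5,0.1,0.2,0],
    [11.4,0.1,0.2,0],
    [11.8,0.1,0.2,0],
    [11.8,0.1,0.2,0],
  ],
)

```text
time: 13.52
ee_pos: [0.4148, -0.4022, 0.0844]
eef_rot: [0.298, 0.642, -0.297, 0.642]
ft_force: [-0.4, 0.5, -1.1]
width: 0.0294
```

Emit:
drive_tool(
  motion=[
    [0,0,0,0],
    [0,0,0,0],
    [0,0,0,0],
    [0,0,0,0],
    [0,0,0,0],
    [0,0,0,0],
  ],
  grip=80,
)

```text
time: 14.02
ee_pos: [0.4143, -0.4029, 0.0847]
eef_rot: [0.298, 0.641, -0.298, 0.642]
ft_force: [-0.0, -1.1, 0.0]
width: 0.0574
```

Emit:
drive_tool(
  motion=[
    [-1,0,0,0],
    [-3,0,0,0],
    [-5,0,0,0],
    [-7,0,0,0],
    [-9,0,0,0],
    [-11,0,0,0],
    [-12,0,0,0],
    [-12,0,0,0],
  ],
)

```text
time: 14.68
ee_pos: [0.4149, -0.4037, 0.2069]
eef_rot: [0.298, 0.64, -0.298, 0.643]
ft_force: [-0.6, -0.2, -0.4]
width: 0.0594
```

Run:
```python
from h import *
st(); shot('6'); print(go(.4412,-.191,.202,40))
```

```text
t 14.68 p [ 0.4149 -0.4037  0.2069] yaw 40.2 xaxis [ 0.003 -0.002 -1.   ] q [-0.11  0.37  1.    1.68 -0.33  1.27  1.66] F [-0.6 -0.2 -0.4] w 0.0594
(array([  0.22,  15.72, -14.42]), np.float64(0.05), np.float64(40.2))
```

View pics/scene6.png

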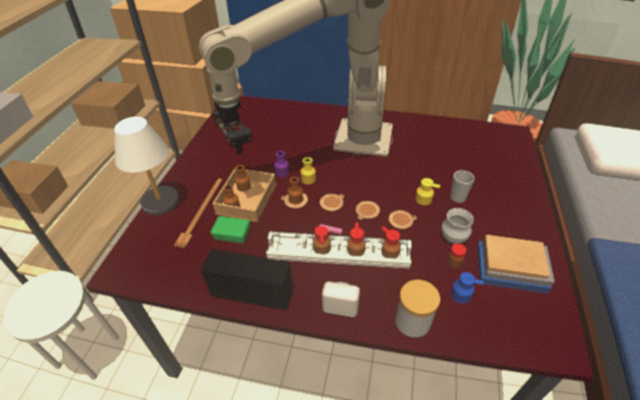

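Two empties are in the carton, at (232,195) and (242,178). The third is at (295,190).

Emit:
drive_tool(
  motion=[
    [0,1,-1,0],
    [0,3,-2.8,0],
    [0,5,-4.6,0],
    [0.1,7,-6.4,0],
    [0.1,9,-8.2,0],
    [0.2,11,-10,0],
    [0.2,13,-12,0],
    [0.2,14.7,-13.5,0],
    [0.2,15.5,-14.2,0],
    [0.2,15.7,-14.4,0],
    [0.2,15.7,-14.4,0],
    [0.2,15.7,-14.4,0],
  ],
  grip=40,
)

```text
time: 15.78
ee_pos: [0.4407, -0.1922, 0.202]
eef_rot: [0.298, 0.642, -0.298, 0.641]
ft_force: [0.6, 0.2, -0.0]
width: 0.0732
```

Run:
```python
from h import *
st(); shot('7'); print(go(.4412,-.191,.082,40))
```

```text
t 15.78 p [ 0.4407 -0.1922  0.202 ] yaw 40.2 xaxis [-0.001 -0.    -1.   ] q [-0.63  0.01  0.98  1.92 -0.01  1.21  1.05] F [ 0.6  0.2 -0. ] w 0.0732
(array([12.03,  0.16, -0.1 ]), np.float64(0.02), np.float64(40.1))
```

View pics/scene7.png

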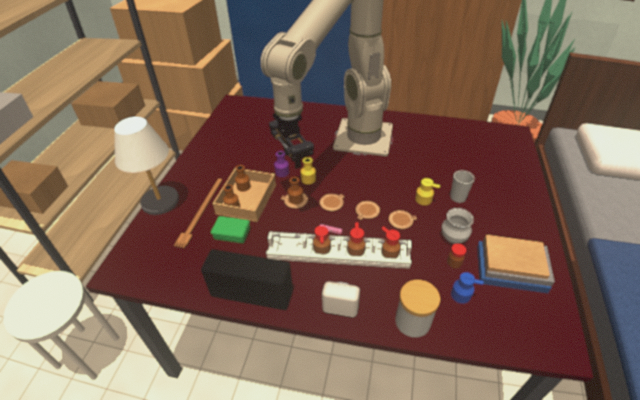

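The third empty is still at (295,190). Descend, grip and carry.

Emit:
drive_tool(
  motion=[
    [1,0.1,0,0],
    [3,0.2,-0.1,0],
    [5,0.2,-0.1,0],
    [7,0.2,-0.1,0],
    [9,0.2,-0.1,0],
    [10.5,0.2,-0.1,0],
    [11.5,0.2,-0.1,0],
    [12,0.2,-0.1,0],
    [12,0.2,-0.1,0],
  ],
)

```text
time: 16.63
ee_pos: [0.4414, -0.1898, 0.0816]
eef_rot: [0.297, 0.642, -0.298, 0.641]
ft_force: [-0.2, 0.2, -0.5]
width: 0.0733
```

Emit:
drive_tool(
  motion=[
    [0,0,0,0],
    [0,0,0,0],
    [0,0,0,0],
    [0,0,0,0],
    [0,0,0,0],
    [0,0,0,0],
    [0,0,0,0],
    [0,0,0,0],
  ],
  grip=255,
  force=20,
)

```text
time: 17.3
ee_pos: [0.4421, -0.1894, 0.0826]
eef_rot: [0.298, 0.641, -0.298, 0.641]
ft_force: [0.4, -0.4, -1.2]
width: 0.0293
```

Emit:
drive_tool(
  motion=[
    [-1,0,0,0],
    [-3,0,0,0],
    [-5,0,0,0],
    [-7,0,0,0],
    [-9,0,0,0],
    [-11,0,0,0],
    [-13,0,0,0],
    [-13,0,0,0],
    [-13,0,0,0],
  ],
)

```text
time: 18.05
ee_pos: [0.4424, -0.1896, 0.2134]
eef_rot: [0.298, 0.641, -0.297, 0.642]
ft_force: [-0.8, -0.1, -2.1]
width: 0.0297
```

Run:
```python
from h import *
st(); print(go(.4712,-.334,.215,40))
```

```text
t 18.05 p [ 0.4424 -0.1896  0.2134] yaw 40.2 xaxis [ 0.002  0.001 -1.   ] q [-0.66 -0.01  0.99  1.91  0.01  1.24  1.03] F [-0.8 -0.1 -2.1] w 0.0297
(array([-0.17, -7.13, 12.88]), np.float64(0.04), np.float64(40.2))
```

Emit:
drive_tool(
  motion=[
    [0,-0.7,1.3,0],
    [0,-2,3.5,0],
    [0,-3.4,6,0],
    [0,-4.8,8.6,0],
    [0,-6,10.8,0],
    [0,-6.8,12.2,0],
    [0,-7.1,12.8,0],
    [0,-7.1,12.9,0],
    [0,-7.1,12.9,0],
    [0,-7.1,12.9,0],
  ],
)

```text
time: 18.88
ee_pos: [0.4711, -0.3326, 0.2121]
eef_rot: [0.298, 0.642, -0.297, 0.641]
ft_force: [-0.4, -0.1, -1.8]
width: 0.0297
```

Run:
```python
from h import *
st(); print(go(.4712,-.334,.0855,40))
```

```text
t 18.88 p [ 0.4711 -0.3326  0.2121] yaw 40.3 xaxis [-0.     0.001 -1.   ] q [-0.29  0.37  1.03  1.68 -0.33  1.29  1.51] F [-0.4 -0.1 -1.8] w 0.0297
(array([12.66, -0.09,  0.12]), np.float64(0.05), np.float64(40.3))
```

Emit:
drive_tool(
  motion=[
    [1,0,0.1,0],
    [3,0,0.1,0],
    [5,-0.1,0.1,0],
    [7,-0.1,0.1,0],
    [9,-0.1,0.1,0],
    [11,-0.1,0.1,0],
    [12.2,-0.1,0.1,0],
    [12.7,-0.1,0.1,0],
    [12.7,-0.1,0.1,0],
    [12.7,-0.1,0.1,0],
  ],
)

```text
time: 19.72
ee_pos: [0.4714, -0.3352, 0.0861]
eef_rot: [0.298, 0.641, -0.297, 0.642]
ft_force: [0.3, -0.0, -1.5]
width: 0.0292
```

Emit:
drive_tool(
  motion=[
    [0,0,0,0],
    [0,0,0,0],
    [0,0,0,0],
    [0,0,0,0],
    [0,0,0,0],
    [0,0,0,0],
  ],
  grip=80,
)

```text
time: 20.22
ee_pos: [0.4711, -0.3352, 0.0857]
eef_rot: [0.298, 0.641, -0.298, 0.642]
ft_force: [-0.7, -0.0, 1.0]
width: 0.0576
```

Emit:
drive_tool(
  motion=[
    [-1,0,0,0],
    [-3,0,0,0],
    [-5,0,0,0],
    [-7,0,0,0],
    [-9,0,0,0],
    [-11,0,0,0],
    [-13,0,0,0],
    [-15,0,0,0],
    [-15,0,0,0],
  ],
)

```text
time: 20.97
ee_pos: [0.4719, -0.3366, 0.2399]
eef_rot: [0.298, 0.639, -0.298, 0.643]
ft_force: [0.6, -0.2, -0.7]
width: 0.0595
```

Run:
```python
from h import *
st(); shot('8')
a=cv2.imread("pics/top8.png")
cv2.imwrite("pics/top8a.png",cv2.resize(a[135:270,200:390],None,fx=4.2,fy=4.2,interpolation=cv2.INTER_CUBIC))
a=cv2.imread("pics/scene8.png")
cv2.imwrite("pics/scene8a.png",cv2.resize(a[140:280,205:455],None,fx=3.2,fy=3.2,interpolation=cv2.INTER_CUBIC))
```

```text
t 20.97 p [ 0.4719 -0.3366  0.2399] yaw 40.2 xaxis [ 0.005 -0.002 -1.   ] q [-0.29  0.35  1.05  1.64 -0.31  1.33  1.5 ] F [ 0.6 -0.2 -0.7] w 0.0595
```

View pics/top8a.png

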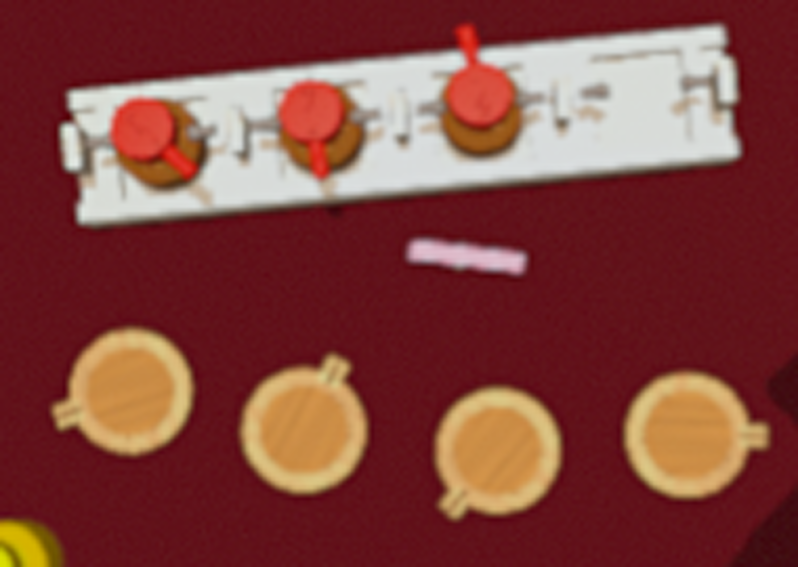

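View pics/scene8a.png

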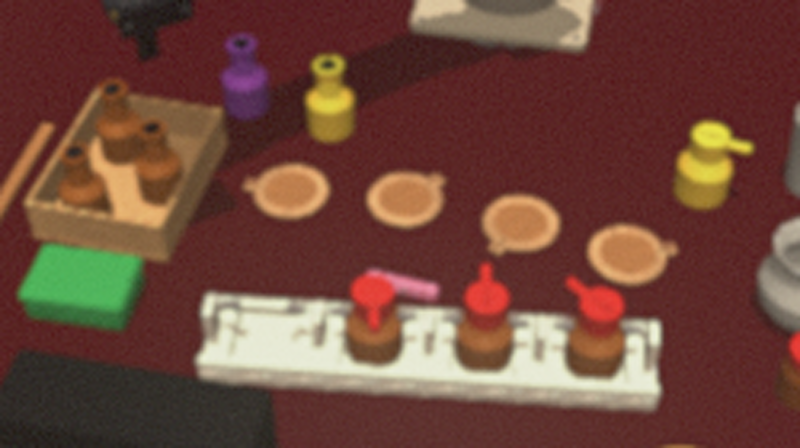

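All three empties stand in the carton and the four coasters are free. Next I refine the jar and coaster poses by fitting outlines in both views.

```bash
cat >> h.py <<'E'
from scipy.optimize import minimize
S=8
def hullmask(n,P,box,m):
    p=proj(n,P); p=((p-np.array(box[:2])+.5)*S).astype(np.float32)
    cv2.fillConvexPoly(m,cv2.convexHull(p.astype(np.int32)),1)
th=np.linspace(0,2*np.pi,48)
def circ(x,y,z,rad): return np.c_[x+rad*np.cos(th),y+rad*np.sin(th),np.full(48,z)]
def jarparts(x,y,a,z0):
    u=np.array([np.cos(a),np.sin(a)]);v=np.array([-u[1],u[0]])
    noz=[[*(np.array([x,y])+s*u+c*.0055*v),z0+.078+d*.0055] for s in(0,.045) for c,d in zip(np.cos(th[::4]),np.sin(th[::4]))]
    return [np.vstack([circ(x,y,z0+.086,.021),circ(x,y,z0+.058,.021)]),np.array(noz)]
def coparts(x,y,a,z0):
    u=np.array([np.cos(a),np.sin(a)]);v=np.array([-u[1],u[0]])
    tab=[[*(np.array([x,y])+s*u+c*v),z0+z] for s in(.03,.054) for c in(-.007,.007) for z in (0,.004)]
    return [np.vstack([circ(x,y,z0+.004,.042),circ(x,y,z0,.042)]),np.array(tab)]
def red(im): 
    h=cv2.cvtColor(im,cv2.COLOR_RGB2HSV); return (((h[...,0]<6)|(h[...,0]>172))&(h[...,1]>170)&(h[...,2]>130))
def wood(im):
    h=cv2.cvtColor(im,cv2.COLOR_RGB2HSV); return ((h[...,0]>8)&(h[...,0]<30)&(h[...,2]>110))
def fit(ims,parts,maskf,x,y,a,z0,views=('top','scene'),fitz=False):
    data=[]
    for n in views:
        P=np.vstack(parts(x,y,a,z0)); p=proj(n,P); lo=np.floor(p.min(0)-6).astype(int); hi=np.ceil(p.max(0)+6).astype(int)
        big=cv2.resize(ims[n][lo[1]:hi[1],lo[0]:hi[0]],None,fx=S,fy=S,interpolation=cv2.INTER_CUBIC)
        M=maskf(big).astype(np.uint8)
        k,l,s,_=cv2.connectedComponentsWithStats(M)
        if k>2: M=(l==1+np.argmax(s[1:,4])).astype(np.uint8)
        data.append((n,(lo[0],lo[1]),M))
    def cost(q):
        c=0
        for n,box,M in data:
            m=np.zeros_like(M)
            for P in parts(q[0]/100,q[1]/100,q[2],q[3]/100 if fitz else z0): hullmask(n,P,box,m)
            c+=1-(m&M).sum()/(m|M).sum()
        return c
    q0=np.array([x*100,y*100,a]+([z0*100] if fitz else [])); 
    sim=np.vstack([q0]+[q0+np.eye(len(q0))[i]*[.4,.4,.25,.5][i] for i in range(len(q0))])
    q=minimize(cost,q0,method='Nelder-Mead',options=dict(initial_simplex=sim,xatol=.005,fatol=1e-4)).x
    return np.r_[q[0]/100,q[1]/100,np.degrees(q[2]),(q[3]/100 if fitz else z0)],cost(q)
E
python3 - <<'E'
from h import *
ims={n:cv2.imread(f"pics/{n}8.png")[:,:,::-1].copy() for n in C}
jars=dict(A=(.6349,.173,-135),B=(.646,.0627,-173),C=(.658,-.0455,13))
cos=dict(c0=(.4675,.198,109),c1=(.4418,.0765,-27),c2=(.428,-.0586,139),c3=(.4408,-.190,-90))
for k,v in jars.items():
    print(k,*[fit(ims,jarparts,red,v[0],v[1],np.radians(v[2]),.018,vs) for vs in (('top',),('scene',))],fit(ims,jarparts,red,v[0],v[1],np.radians(v[2]),.018,fitz=True))
for k,v in cos.items():
    print(k,*[fit(ims,coparts,wood,v[0],v[1],np.radians(v[2]),0,vs) for vs in (('top',),('scene',))],fit(ims,coparts,wood,v[0],v[1],np.radians(v[2]),0,fitz=True))
E
```

```text
A (array([   0.6332,    0.172 , -130.4762,    0.018 ]), np.float64(0.216374269005848)) (array([   0.6341,    0.1717, -128.7268,    0.018 ]), np.float64(0.1361837995418893)) (array([   0.6329,    0.1722, -129.6249,    0.0162]), np.float64(0.3571007198887107))
B (array([   0.6463,    0.0641, -170.3291,    0.018 ]), np.float64(0.22245024875621888)) (array([   0.6461,    0.0622, -170.5935,    0.018 ]), np.float64(0.1410497397339503)) (array([   0.6453,    0.0625, -171.3513,    0.0175]), np.float64(0.37383560447048225))
C (array([ 0.6623, -0.0436, 11.8284,  0.018 ]), np.float64(0.20345923481237016)) (array([ 0.6618, -0.0485, 16.2541,  0.018 ]), np.float64(0.2511829958886045)) (array([ 0.6612, -0.0463, 14.6396,  0.0194]), np.float64(0.5061580348170418))
c0 (array([  0.4667,   0.1987, 109.4417,   0.    ]), np.float64(0.10521850686972356)) (array([  0.4706,   0.1961, 111.0859,   0.    ]), np.float64(0.1225865071552964)) (array([  0.4695,   0.1976, 109.7376,   0.0005]), np.float64(0.2314277754822921))
c1 (array([  0.4419,   0.0781, -27.923 ,   0.    ]), np.float64(0.11230784892599)) (array([  0.4459,   0.0761, -27.0732,   0.    ]), np.float64(0.12848334401024986)) (array([  0.4434,   0.0757, -22.7761,   0.0016]), np.float64(0.24263528456984162))
c2 (array([  0.4278,  -0.0572, 142.2817,   0.    ]), np.float64(0.11639195065223984)) (array([  0.4322,  -0.0596, 141.8243,   0.    ]), np.float64(0.12995352767215884)) (array([  0.4314,  -0.0591, 142.7221,   0.0028]), np.float64(0.24684338665553374))
c3 (array([  0.4422,  -0.1886, -91.6682,   0.    ]), np.float64(0.11372915439458875)) (array([  0.444 ,  -0.1906, -89.0053,   0.    ]), np.float64(0.1401379662749106)) (array([  0.4432,  -0.1895, -91.6325,   0.0014]), np.float64(0.25264184682970336))
```

Run:
```python
from h import *
print(go(.634,.1725,.2,-40,sym=False))
```

```text
(array([  3.66,  45.23, -28.28]), np.float64(16.04), np.float64(40.2))
```

Emit:
drive_tool(
  motion=[
    [0,1,-0.6,0.5],
    [0.2,3,-1.9,1.2],
    [0.4,6,-3.7,2.2],
    [0.6,9,-5.6,3.2],
    [0.8,12,-7.5,4.2],
    [1,15,-9.4,5.2],
    [1.2,18,-11.2,6.2],
    [1.4,21,-13.1,7.2],
    [1.6,24,-15,8.4],
    [1.8,27,-16.8,9.6],
    [2,30,-18.7,10.8],
    [2.3,33,-20.6,12],
    [2.6,36,-22.5,13],
    [2.9,39,-24.4,14],
    [3.2,42,-26.3,15],
    [3.5,44,-27.5,15.7],
    [3.6,45.2,-28.3,16],
    [3.6,45.2,-28.3,16],
    [3.6,45.2,-28.3,16],
    [3.6,45.2,-28.3,16],
  ],
  grip=40,
)

```text
time: 22.73
ee_pos: [0.6331, 0.171, 0.1993]
eef_rot: [-0.64, -0.3, 0.641, -0.3]
ft_force: [0.4, 0.2, -0.0]
width: 0.0733
```

Run:
```python
from h import *
st(); shot('9'); print(go(.634,.1725,.098,-40,sym=False))
```

```text
t 22.73 p [0.6331 0.171  0.1993] yaw -39.8 xaxis [-0.    -0.001 -1.   ] q [-1.09  0.7   1.18  1.47 -0.65  1.4  -0.58] F [ 0.4  0.2 -0. ] w 0.0733
(array([10.18, -0.04, -0.16]), np.float64(0.02), np.float64(-39.9))
```

View pics/scene9.png

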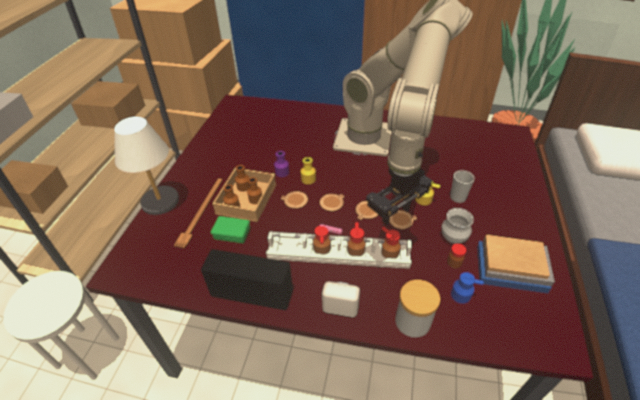

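The gripper is above jar A and the jar is still at (392,241) in the rail. Descend.

Emit:
drive_tool(
  motion=[
    [1,0,-0.1,0],
    [3,0,-0.1,0],
    [5,0,-0.1,0],
    [7,0,-0.1,0],
    [8.5,0,-0.1,0],
    [9.5,0,-0.1,0],
    [10,0,-0.1,0],
    [10.2,0,-0.1,0],
    [10.2,0,-0.1,0],
  ],
)

```text
time: 23.58
ee_pos: [0.6343, 0.1734, 0.0978]
eef_rot: [0.64, 0.3, -0.64, 0.3]
ft_force: [0.6, 0.2, -0.3]
width: 0.0729
```

Emit:
drive_tool(
  motion=[
    [0,0,0,0],
    [0,0,0,0],
    [0,0,0,0],
    [0,0,0,0],
    [0,0,0,0],
    [0,0,0,0],
    [0,0,0,0],
    [0,0,0,0],
  ],
  grip=255,
  force=40,
)

```text
time: 24.25
ee_pos: [0.6346, 0.1728, 0.098]
eef_rot: [0.641, 0.299, -0.64, 0.3]
ft_force: [2.2, -3.4, 3.4]
width: 0.0413
```

Run:
```python
from h import *
st(); shot('10')
```

```text
t 24.25 p [0.6346 0.1728 0.098 ] yaw -39.8 xaxis [ 0.001 -0.001 -1.   ] q [-1.06  0.79  1.09  1.57 -0.73  1.24 -0.53] F [ 2.2 -3.4  3.4] w 0.0413
```

View pics/scene10.png

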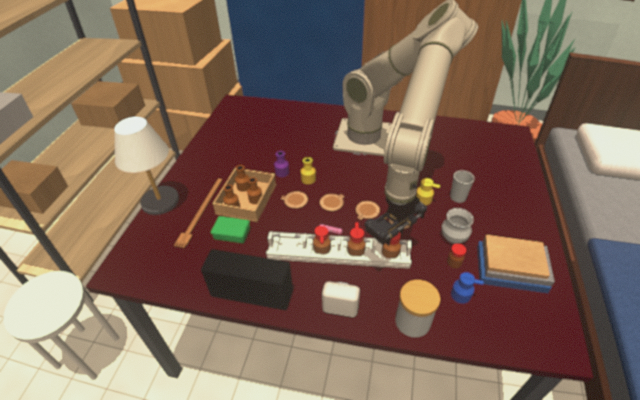

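The jaws hold the cap (41 mm); the arm stays clear of neighbours. Pull straight up.

Emit:
drive_tool(
  motion=[
    [-0.2,0,0,0],
    [-0.5,0,0,0],
    [-0.8,0,0,0],
    [-1.2,0,0,0],
    [-1.6,0,0,0],
    [-2.2,0,0,0],
    [-3,0,0,0],
    [-4,0,0,0],
    [-6,0,0,0],
    [-8,0,0,0],
    [-10,0,0,0],
    [-12,0,0,0],
    [-13.5,0,0,0],
    [-14,0,0,0],
    [-14,0,0,0],
  ],
)

```text
time: 25.6
ee_pos: [0.6349, 0.1731, 0.2397]
eef_rot: [0.641, 0.3, -0.639, 0.3]
ft_force: [-0.2, -0.8, -1.8]
width: 0.0415
```

Run:
```python
from h import *
st(); shot('11'); print(go(.4425,-.1897,.238,0,sym=False))
ims={n:cv2.imread(f"pics/{n}11.png")[:,:,::-1].copy() for n in C}
```

```text
t 25.6 p [0.6349 0.1731 0.2397] yaw -39.8 xaxis [ 0.003  0.001 -1.   ] q [-1.09  0.67  1.2   1.41 -0.62  1.47 -0.6 ] F [-0.2 -0.8 -1.8] w 0.0415
(array([-0.08,  8.53, 40.16]), np.float64(-7.96), np.float64(-39.8))
```

View pics/scene11.png

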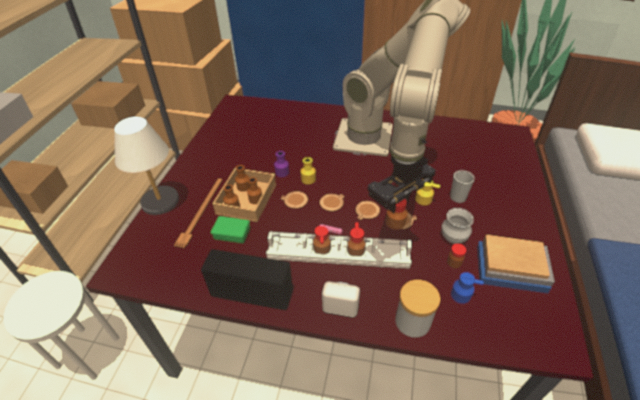

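Jar A has left its seat and hangs at (398,217). Move towards coaster 3, the first half.

Emit:
drive_tool(
  motion=[
    [0,0.2,1,-0.2],
    [0,0.6,3,-0.6],
    [0,1.1,5.5,-1.1],
    [0,1.7,8,-1.6],
    [0,2.2,10.5,-2.1],
    [0,2.7,13,-2.6],
    [0,3.2,15.5,-3.1],
    [0,3.7,18,-3.6],
    [0,4.2,20,-4],
  ],
)

```text
time: 26.45
ee_pos: [0.5367, -0.0087, 0.2364]
eef_rot: [-0.578, -0.407, 0.579, -0.407]
ft_force: [0.0, -0.2, -1.3]
width: 0.0412
```

Run:
```python
from h import *
st(); print(go(.4425,-.1897,.238,0,sym=False))
```

```text
t 26.45 p [ 0.5367 -0.0087  0.2364] yaw -19.7 xaxis [-0.002 -0.    -1.   ] q [-1.14  0.31  1.29  1.75 -0.31  1.32 -0.13] F [ 0.  -0.2 -1.3] w 0.0412
(array([-0.14, -2.77, 20.21]), np.float64(-3.94), np.float64(-19.7))
```

Emit:
drive_tool(
  motion=[
    [0,-0.1,0.7,0],
    [0,-0.2,1.4,0],
    [0,-0.3,2,0],
    [0,-0.3,2,0],
  ],
)

```text
time: 26.78
ee_pos: [0.5285, -0.0253, 0.2374]
eef_rot: [-0.579, -0.406, 0.579, -0.406]
ft_force: [-0.1, -0.3, -2.3]
width: 0.0412
```

Run:
```python
from h import *
st()
```

```text
t 26.78 p [ 0.5285 -0.0253  0.2374] yaw -19.8 xaxis [-0. -0. -1.] q [-1.14  0.27  1.29  1.77 -0.27  1.31 -0.13] F [-0.1 -0.3 -2.3] w 0.0412
```

Emit:
drive_tool(
  motion=[
    [0,-0.1,1,-0.2],
    [0,-0.3,2.2,-0.5],
    [0,-0.5,3.6,-0.8],
    [0,-0.7,5,-1.1],
    [0,-0.7,5,-1.1],
    [0,-0.7,5,-1.1],
  ],
)

```text
time: 27.28
ee_pos: [0.5052, -0.0697, 0.2376]
eef_rot: [0.559, 0.434, -0.558, 0.434]
ft_force: [0.2, 1.6, -1.4]
width: 0.0414
```

Run:
```python
from h import *
st();print(go(.4425,-.1897,.238,0,sym=False))
```

```text
t 27.28 p [ 0.5052 -0.0697  0.2376] yaw -14.3 xaxis [ 0.     0.001 -1.   ] q [-1.13  0.15  1.3   1.81 -0.15  1.29 -0.04] F [ 0.2  1.6 -1.4] w 0.0414
(array([-0.05, -3.11, 13.18]), np.float64(-2.86), np.float64(-14.3))
```

Joint 3 holds at about 1.30, inside its 1.34 limit, and the pose still tracks. Continue.

Emit:
drive_tool(
  motion=[
    [0,-0.2,1,-0.2],
    [0,-0.6,2.5,-0.6],
    [0,-1,4.2,-1],
    [0,-1.4,6,-1.4],
    [0,-1.8,7.8,-1.8],
    [0,-2.3,9.6,-2.2],
    [0,-2.7,11.4,-2.6],
    [0,-3,12.7,-2.8],
    [0,-3.1,13.2,-2.9],
    [0,-3.1,13.2,-2.9],
    [0,-3.1,13.2,-2.9],
  ],
)

```text
time: 28.2
ee_pos: [0.443, -0.1892, 0.2376]
eef_rot: [0.499, 0.501, -0.499, 0.501]
ft_force: [-0.2, 1.0, -1.6]
width: 0.0415
```

Run:
```python
from h import *
st();print(go(.4425,-.1897,.0865,0,sym=False)); shot('12')
a=cv2.imread("pics/scene12.png")
cv2.imwrite("pics/scene12a.png",cv2.resize(a[100:260,205:405],None,fx=4,fy=3.7,interpolation=cv2.INTER_CUBIC))
```

```text
t 28.2 p [ 0.443  -0.1892  0.2376] yaw 0.2 xaxis [ 0.  0. -1.] q [-1.05 -0.15  1.3   1.88  0.15  1.31  0.22] F [-0.2  1.  -1.6] w 0.0415
(array([15.11, -0.06,  0.05]), np.float64(0.05), np.float64(0.2))
```

View pics/scene12a.png

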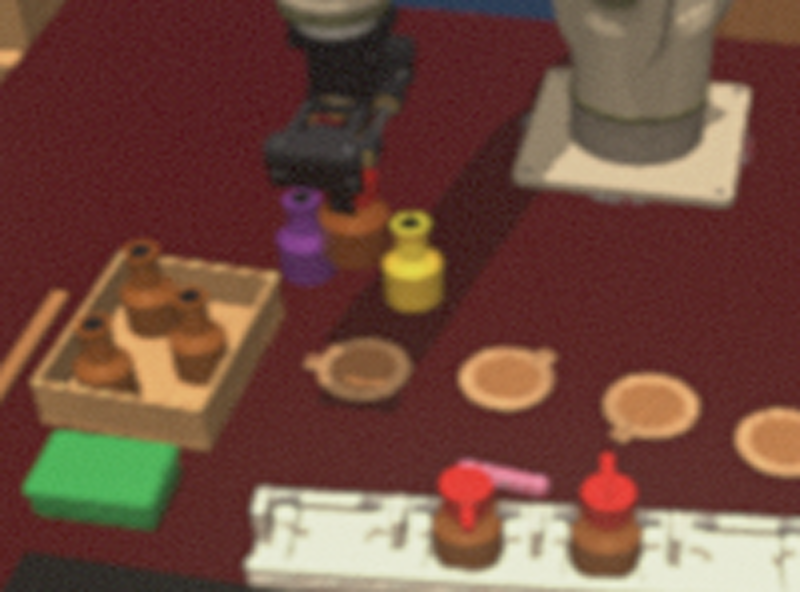

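Jar A hangs upright above coaster 3 (the coaster is at (365,368) in the crop). Lower it.

Emit:
drive_tool(
  motion=[
    [1,0,0,0],
    [3,-0.1,0,0],
    [5,-0.1,0,0],
    [7,-0.1,0,0],
    [9,-0.1,0,0],
    [11,-0.1,0,0],
    [13,-0.1,0,0],
    [14.2,-0.1,0,0],
    [14.8,-0.1,0,0],
    [15.2,-0.1,0,0],
    [15.3,-0.1,0,0],
    [15.3,-0.1,0,0],
  ],
)

```text
time: 29.3
ee_pos: [0.4421, -0.1897, 0.0849]
eef_rot: [0.499, 0.501, -0.499, 0.501]
ft_force: [0.2, 0.0, -2.3]
width: 0.0413
```

Run:
```python
from h import *
st()
```

```text
t 29.3 p [ 0.4421 -0.1897  0.0849] yaw 0.2 xaxis [ 0. -0. -1.] q [-0.69  0.33  1.14  2.05 -0.36  0.98  0.64] F [ 0.2  0.  -2.3] w 0.0413
```

Emit:
drive_tool(
  motion=[
    [0.1,0,0,0],
    [0.1,0,0,0],
    [0.1,0,0,0],
  ],
)

```text
time: 29.55
ee_pos: [0.4421, -0.1897, 0.084]
eef_rot: [0.499, 0.501, -0.499, 0.501]
ft_force: [0.7, 0.7, -1.2]
width: 0.0412
```

Emit:
drive_tool(
  motion=[
    [0,0,0,0],
    [0,0,0,0],
    [0,0,0,0],
    [0,0,0,0],
    [0,0,0,0],
    [0,0,0,0],
    [0,0,0,0],
  ],
  grip=60,
)

```text
time: 30.13
ee_pos: [0.4416, -0.1898, 0.0835]
eef_rot: [0.499, 0.501, -0.499, 0.501]
ft_force: [-0.1, 0.9, -0.4]
width: 0.0658
```

Emit:
drive_tool(
  motion=[
    [-1,0,0,0],
    [-3,0,0,0],
    [-5,0,0,0],
    [-7,0,0,0],
    [-9,0,0,0],
    [-11,0,0,0],
    [-13,0,0,0],
    [-15,0,0,0],
    [-15,0,0,0],
  ],
)

```text
time: 30.88
ee_pos: [0.443, -0.1909, 0.237]
eef_rot: [0.501, 0.5, -0.498, 0.502]
ft_force: [0.2, 0.0, 0.4]
width: 0.0668
```

Run:
```python
from h import *
st();print(go(.646,.063,.2,99,sym=False)); shot('13')
a=cv2.imread("pics/scene13.png")
cv2.imwrite("pics/scene13a.png",cv2.resize(a[100:260,205:405],None,fx=4,fy=3.7,interpolation=cv2.INTER_CUBIC))
a=cv2.imread("pics/top13.png")
cv2.imwrite("pics/top13a.png",cv2.resize(a[135:270,200:390],None,fx=4.2,fy=4.2,interpolation=cv2.INTER_CUBIC))
```

```text
t 30.88 p [ 0.443  -0.1909  0.237 ] yaw 0.1 xaxis [ 0.005  0.002 -1.   ] q [-0.96 -0.11  1.24  1.88  0.1   1.29  0.26] F [0.2 0.  0.4] w 0.0668
(array([  3.84,  20.35, -25.34]), np.float64(-19.77), np.float64(0.1))
```

View pics/scene13a.png

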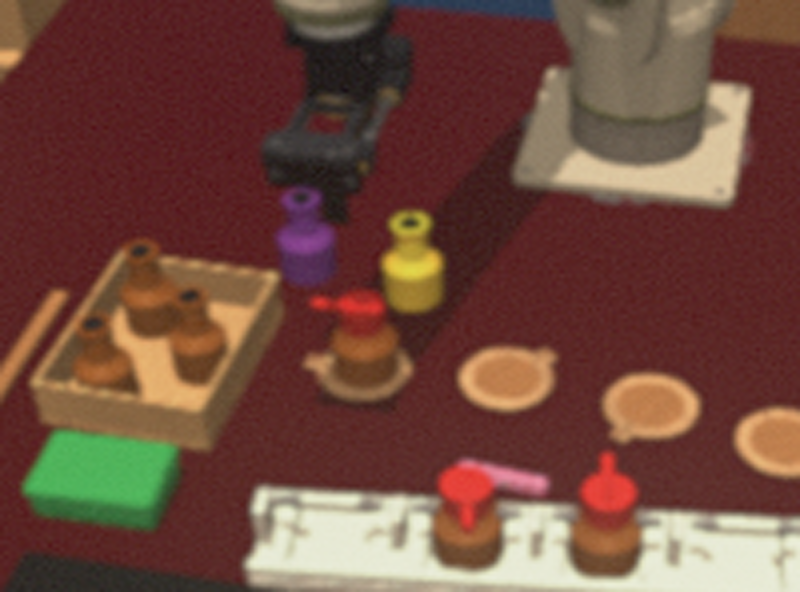

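View pics/top13a.png

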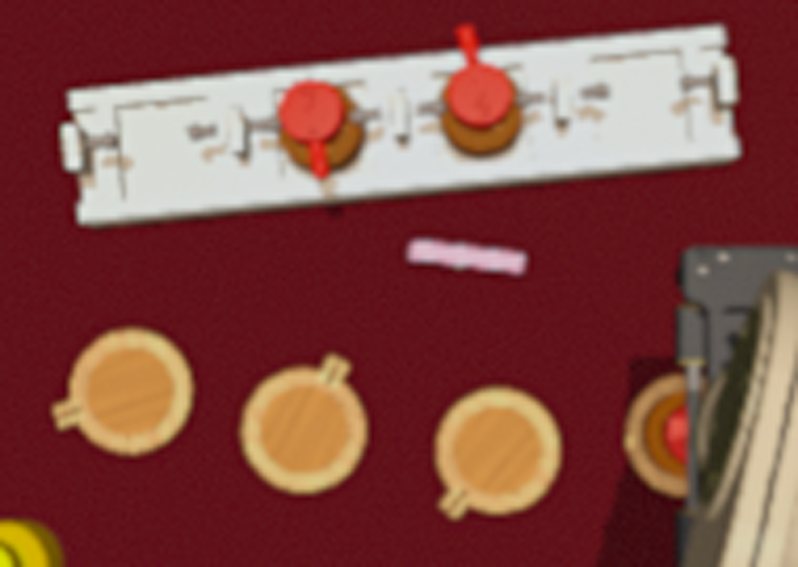

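Jar A stands on coaster 3 with its nozzle towards the tab. Jar B is unmoved at (310,112) in the top crop. Next is jar B.

Emit:
drive_tool(
  motion=[
    [0.1,0.5,-0.7,-0.7],
    [0.3,1.5,-2,-1.8],
    [0.5,2.7,-3.4,-3],
    [0.7,4,-5,-4.2],
    [1,5.2,-6.5,-5.4],
    [1.2,6.5,-8,-6.6],
    [1.5,7.7,-9.6,-7.8],
    [1.7,9,-11.2,-9],
    [2,10.2,-12.7,-10.2],
    [2.2,11.4,-14.2,-11.4],
    [2.4,12.7,-15.8,-12.6],
    [2.6,14,-17.4,-13.8],
    [2.8,15.3,-19,-15],
    [3.1,16.6,-20.6,-16.2],
    [3.4,17.8,-22,-17.4],
    [3.6,19,-23.6,-18.6],
    [3.8,20,-25,-19.5],
    [3.8,20.3,-25.3,-19.8],
    [3.8,20.3,-25.3,-19.8],
    [3.8,20.3,-25.3,-19.8],
  ],
  grip=40,
)

```text
time: 32.65
ee_pos: [0.6432, 0.0624, 0.1948]
eef_rot: [-0.056, 0.705, 0.055, 0.704]
ft_force: [0.3, -1.0, 0.5]
width: 0.0732
```

Run:
```python
from h import *
st();print(go(.646,.063,.098,99,sym=False)); shot('14')
ims={n:cv2.imread(f"pics/{n}14.png")[:,:,::-1].copy() for n in C}
print(*[fit(ims,jarparts,red,.4420,-.190,np.radians(-90),.004,vs) for vs in (('top',),('scene',))])
a=cv2.imread("pics/scene14.png")
cv2.imwrite("pics/scene14a.png",cv2.resize(a[140:280,255:455],None,fx=4,fy=4,interpolation=cv2.INTER_CUBIC))
```

```text
t 32.65 p [0.6432 0.0624 0.1948] yaw 99.0 xaxis [-0.001 -0.001 -1.   ] q [-0.73  0.49  0.77  1.5  -0.35  1.3   1.81] F [ 0.3 -1.   0.5] w 0.0732
(array([9.68, 0.02, 0.3 ]), np.float64(0.0), np.float64(99.0))
(array([  0.4413,  -0.1882, -92.0407,   0.004 ]), np.float64(0.13623533839302515)) (array([  0.439 ,  -0.1906, -87.6396,   0.004 ]), np.float64(0.16846041590660343))
```

View pics/scene14a.png

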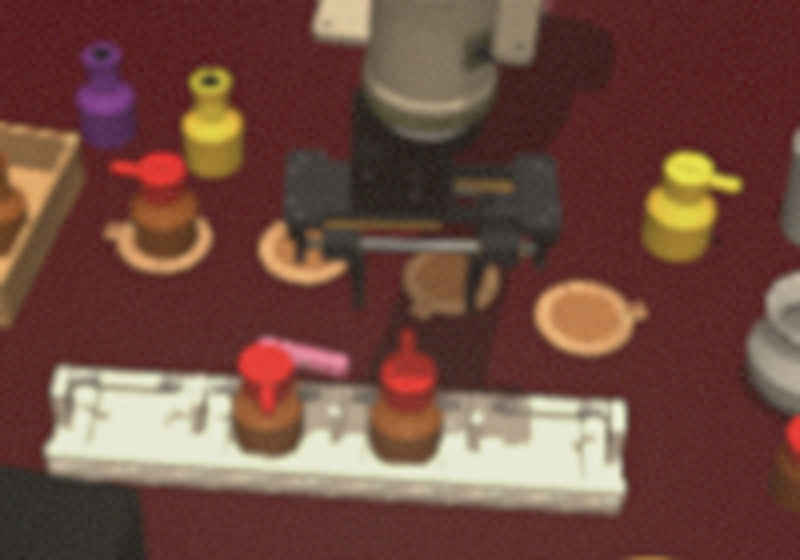

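Jar A is aligned with its tab to within 2°. Jar B at (408,375) in the crop lies below the jaws. Descend and grip.

Emit:
drive_tool(
  motion=[
    [1,0,0.1,0],
    [3,0,0.3,0],
    [5,0,0.3,0],
    [7,0,0.3,0],
    [8.5,0,0.3,0],
    [9.3,0,0.3,0],
    [9.6,0,0.3,0],
    [9.6,0,0.3,0],
    [9.6,0,0.3,0],
  ],
)

```text
time: 33.5
ee_pos: [0.6471, 0.0642, 0.1003]
eef_rot: [-0.057, 0.704, 0.057, 0.705]
ft_force: [-0.2, -0.3, 0.3]
width: 0.0733
```

Emit:
drive_tool(
  motion=[
    [0,0,0,0],
    [0,0,0,0],
    [0,0,0,0],
    [0,0,0,0],
    [0,0,0,0],
    [0,0,0,0],
    [0,0,0,0],
    [0,0,0,0],
  ],
  grip=255,
  force=40,
)

```text
time: 34.17
ee_pos: [0.6468, 0.064, 0.0997]
eef_rot: [-0.057, 0.705, 0.057, 0.705]
ft_force: [0.5, -1.8, 2.0]
width: 0.0411
```

Run:
```python
from h import *
st()
```

```text
t 34.17 p [0.6468 0.064  0.0997] yaw 99.2 xaxis [ 0. -0. -1.] q [-0.69  0.59  0.72  1.58 -0.41  1.13  1.86] F [ 0.5 -1.8  2. ] w 0.0411
```

Emit:
drive_tool(
  motion=[
    [-0.2,0,0,0],
    [-0.5,0,0,0],
    [-0.8,0,0,0],
    [-1.2,0,0,0],
    [-1.6,0,0,0],
    [-2.2,0,0,0],
    [-3,0,0,0],
    [-4,0,0,0],
    [-6,0,0,0],
    [-8,0,0,0],
    [-10,0,0,0],
    [-12,0,0,0],
    [-13.5,0,0,0],
    [-14,0,0,0],
    [-14,0,0,0],
  ],
)

```text
time: 35.42
ee_pos: [0.6476, 0.0641, 0.2419]
eef_rot: [-0.057, 0.704, 0.057, 0.706]
ft_force: [-0.7, 0.7, -1.8]
width: 0.0413
```

Run:
```python
from h import *
st(); shot('15'); print(go(.429,-.0585,.238,51.5,sym=False))
a=cv2.imread("pics/scene15.png")
cv2.imwrite("pics/scene15a.png",cv2.resize(a[140:280,255:455],None,fx=4,fy=4,interpolation=cv2.INTER_CUBIC))
```

```text
t 35.42 p [0.6476 0.0641 0.2419] yaw 99.2 xaxis [ 0.004  0.001 -1.   ] q [-0.73  0.47  0.79  1.42 -0.33  1.38  1.8 ] F [-0.7  0.7 -1.8] w 0.0413
(array([  0.12,  -8.65, -23.44]), np.float64(9.54), np.float64(99.2))
```

View pics/scene15a.png

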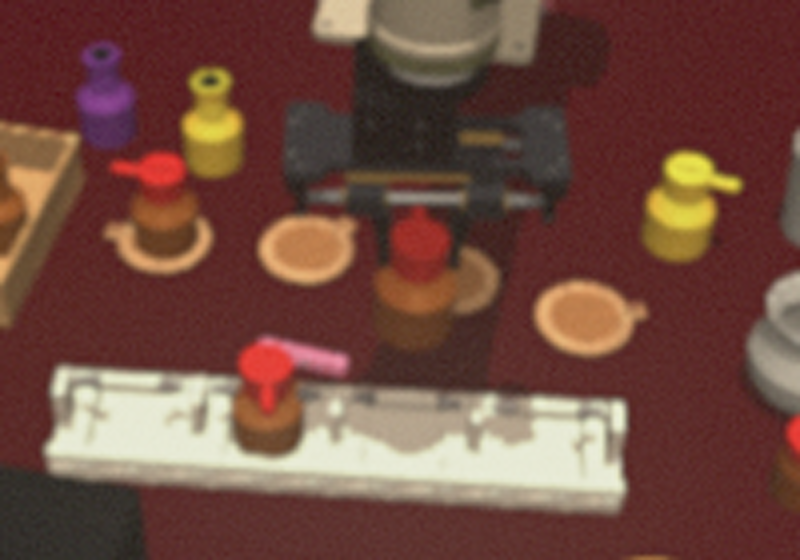

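Jar B is free and hangs upright. Carry it to coaster 2.

Emit:
drive_tool(
  motion=[
    [0,-0.3,-0.8,0.3],
    [0,-0.9,-2.4,1],
    [0,-1.6,-4.4,1.8],
    [0,-2.4,-6.5,2.6],
    [0,-3.2,-8.6,3.5],
    [0,-4,-10.8,4.4],
    [0,-4.8,-13,5.3],
    [0,-5.6,-15.2,6.2],
    [0,-6.4,-17.4,7.1],
    [0.1,-7.2,-19.6,8],
    [0.1,-7.9,-21.5,8.8],
    [0.1,-8.4,-22.9,9.3],
    [0.1,-8.6,-23.4,9.5],
    [0.1,-8.6,-23.4,9.5],
    [0.1,-8.6,-23.4,9.5],
  ],
)

```text
time: 36.77
ee_pos: [0.4296, -0.0576, 0.2382]
eef_rot: [0.232, 0.668, -0.231, 0.668]
ft_force: [-0.2, 0.3, -1.7]
width: 0.0414
```

Run:
```python
from h import *
st(); print(go(.429,-.0585,.0862,51.5,sym=False))
```

```text
t 36.77 p [ 0.4296 -0.0576  0.2382] yaw 51.8 xaxis [ 0.     0.001 -1.   ] q [-0.96 -0.24  0.88  1.97  0.19  1.33  0.77] F [-0.2  0.3 -1.7] w 0.0414
(array([15.2 , -0.11,  0.02]), np.float64(0.06), np.float64(51.8))
```

Emit:
drive_tool(
  motion=[
    [1,0,0,0],
    [3,-0.1,0,0],
    [5,-0.1,0,0],
    [7,-0.1,0,0],
    [9,-0.1,0,0],
    [11,-0.1,0,0],
    [13,-0.1,0,0],
    [14.2,-0.1,0,0],
    [14.8,-0.1,0,0],
    [15.2,-0.1,0,0],
    [15.2,-0.1,0,0],
    [15.2,-0.1,0,0],
  ],
)

```text
time: 37.77
ee_pos: [0.4293, -0.0589, 0.0867]
eef_rot: [0.232, 0.668, -0.232, 0.668]
ft_force: [0.3, -0.0, -3.1]
width: 0.0412
```

Run:
```python
from h import *
st(); print(go(.429,-.0585,.0862,51.5,sym=False))
```

```text
t 37.77 p [ 0.4293 -0.0589  0.0867] yaw 51.7 xaxis [ 0.    -0.001 -1.   ] q [-0.98  0.08  1.06  2.16 -0.08  0.94  1.03] F [ 0.3 -0.  -3.1] w 0.0412
(array([ 0.05,  0.01, -0.05]), np.float64(0.05), np.float64(51.7))
```

Emit:
drive_tool(
  motion=[
    [0.1,0,0,0],
    [0.1,0,0,0],
    [0.1,0,0,0],
  ],
)

```text
time: 38.02
ee_pos: [0.4291, -0.0585, 0.0858]
eef_rot: [0.232, 0.668, -0.231, 0.668]
ft_force: [-0.7, 0.8, -1.9]
width: 0.0413
```

Emit:
drive_tool(
  motion=[
    [0,0,0,0],
    [0,0,0,0],
    [0,0,0,0],
    [0,0,0,0],
    [0,0,0,0],
    [0,0,0,0],
    [0,0,0,0],
  ],
  grip=60,
)

```text
time: 38.6
ee_pos: [0.4289, -0.0587, 0.0856]
eef_rot: [0.232, 0.668, -0.232, 0.668]
ft_force: [-0.4, 0.1, 0.4]
width: 0.066
```

Emit:
drive_tool(
  motion=[
    [-1,0,0,0],
    [-3,0,0,0],
    [-5,0,0,0],
    [-7,0,0,0],
    [-9,0,0,0],
    [-11,0,0,0],
    [-13,0,0,0],
    [-14,0,0,0],
    [-14,0,0,0],
  ],
)

```text
time: 39.35
ee_pos: [0.4298, -0.0587, 0.2271]
eef_rot: [0.233, 0.667, -0.231, 0.669]
ft_force: [0.6, -1.2, 0.6]
width: 0.0665
```

Run:
```python
from h import *
st(); shot('16'); print(go(.659,-.0455,.2,103.5,sym=False))
a=cv2.imread("pics/scene16.png")
cv2.imwrite("pics/scene16a.png",cv2.resize(a[140:280,205:455],None,fx=3.2,fy=3.2,interpolation=cv2.INTER_CUBIC))
```

```text
t 39.35 p [ 0.4298 -0.0587  0.2271] yaw 51.7 xaxis [ 0.003  0.001 -1.   ] q [-0.99 -0.24  0.92  1.99  0.2   1.3   0.76] F [ 0.6 -1.2  0.6] w 0.0665
(array([ 2.47, 15.3 , 17.27]), np.float64(-10.36), np.float64(51.7))
```

View pics/scene16a.png

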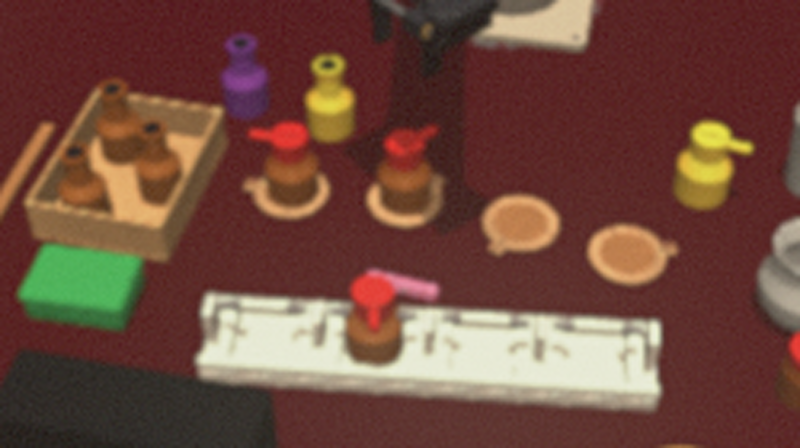

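Jar B stands on coaster 2, nozzle along the tab. The last one, jar C, is at (373,315) in the crop.

Emit:
drive_tool(
  motion=[
    [0,0.5,0.6,-0.4],
    [0.2,1.5,1.7,-1],
    [0.4,2.8,3.2,-1.9],
    [0.6,4.1,4.7,-2.8],
    [0.8,5.5,6.2,-3.7],
    [1,6.9,7.8,-4.6],
    [1.2,8.3,9.4,-5.6],
    [1.5,9.7,11,-6.6],
    [1.8,11.1,12.6,-7.6],
    [2,12.5,14.2,-8.5],
    [2.2,13.8,15.7,-9.4],
    [2.4,14.8,16.7,-10.1],
    [2.4,15.3,17.3,-10.4],
    [2.4,15.3,17.3,-10.4],
    [2.4,15.3,17.3,-10.4],
  ],
  grip=40,
)

```text
time: 40.7
ee_pos: [0.6588, -0.0465, 0.1998]
eef_rot: [-0.084, 0.703, 0.083, 0.701]
ft_force: [-0.6, -0.3, -0.4]
width: 0.0732
```

Run:
```python
from h import *
st(); shot('17'); print(go(.6595,-.0453,.099,103.5,sym=False))
ims={n:cv2.imread(f"pics/{n}17.png")[:,:,::-1].copy() for n in C}
print(*[fit(ims,jarparts,red,.4420,-.190,np.radians(-90),.004,vs) for vs in (('top',),('scene',))])
print(*[fit(ims,jarparts,red,.4290,-.0585,np.radians(141),.004,vs) for vs in (('top',),('scene',))])
a=cv2.imread("pics/scene17.png")
cv2.imwrite("pics/scene17a.png",cv2.resize(a[140:280,255:455],None,fx=4,fy=4,interpolation=cv2.INTER_CUBIC))
```

```text
t 40.7 p [ 0.6588 -0.0465  0.1998] yaw 103.6 xaxis [-0.002 -0.001 -1.   ] q [-0.6   0.56  0.87  1.45 -0.43  1.34  2.11] F [-0.6 -0.3 -0.4] w 0.0732
(array([10.18,  0.08,  0.12]), np.float64(0.02), np.float64(103.6))
(array([  0.4414,  -0.1883, -92.1637,   0.004 ]), np.float64(0.1349251112364479)) (array([  0.4442,  -0.1924, -94.4904,   0.004 ]), np.float64(0.9280724938644516))
(array([  0.4287,  -0.0581, 145.309 ,   0.004 ]), np.float64(0.1289583614068185)) (array([  0.4026,  -0.0626, 193.5054,   0.004 ]), np.float64(0.9071083221890752))
```

View pics/scene17a.png

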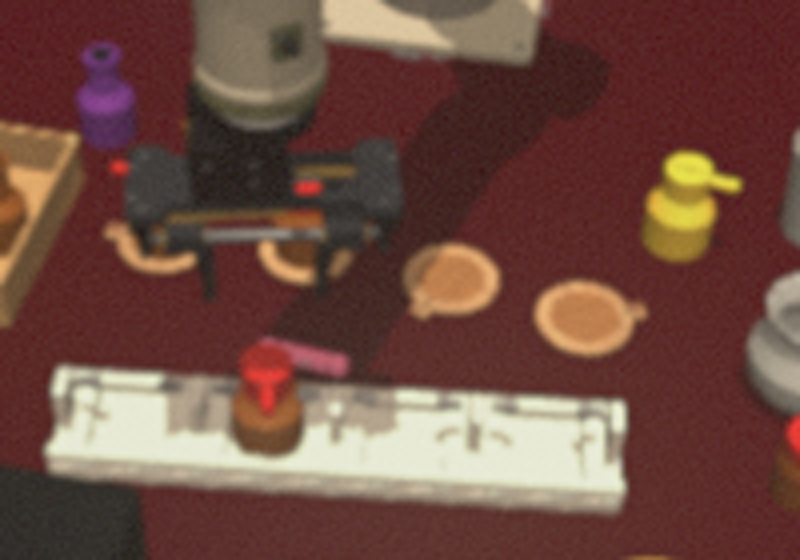

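Jar C at (267,370) in the crop is unmoved; the scene camera's fits of A and B were blocked by the gripper, but the top fits are good. Descend.

Emit:
drive_tool(
  motion=[
    [1,0,0.1,0],
    [3,0.1,0.1,0],
    [5,0.1,0.1,0],
    [7,0.1,0.1,0],
    [8.5,0.1,0.1,0],
    [9.5,0.1,0.1,0],
    [10.1,0.1,0.1,0],
    [10.1,0.1,0.1,0],
    [10.1,0.1,0.1,0],
  ],
)

```text
time: 41.55
ee_pos: [0.6604, -0.0447, 0.1011]
eef_rot: [-0.084, 0.702, 0.084, 0.702]
ft_force: [-0.4, -1.1, 1.1]
width: 0.0733
```

Emit:
drive_tool(
  motion=[
    [0,0,0,0],
    [0,0,0,0],
    [0,0,0,0],
    [0,0,0,0],
    [0,0,0,0],
    [0,0,0,0],
    [0,0,0,0],
    [0,0,0,0],
  ],
  grip=255,
  force=40,
)

```text
time: 42.22
ee_pos: [0.6603, -0.045, 0.1007]
eef_rot: [-0.084, 0.702, 0.084, 0.702]
ft_force: [0.9, -1.7, 1.5]
width: 0.0412
```

Emit:
drive_tool(
  motion=[
    [-0.2,0,0,0],
    [-0.5,0,0,0],
    [-0.8,0,0,0],
    [-1.2,0,0,0],
    [-1.6,0,0,0],
    [-2.2,0,0,0],
    [-3,0,0,0],
    [-4,0,0,0],
    [-6,0,0,0],
    [-8,0,0,0],
    [-10,0,0,0],
    [-12,0,0,0],
    [-14,0,0,0],
    [-15,0,0,0],
    [-15,0,0,0],
  ],
)

```text
time: 43.47
ee_pos: [0.6613, -0.0453, 0.254]
eef_rot: [-0.085, 0.7, 0.084, 0.704]
ft_force: [0.3, -0.1, -2.4]
width: 0.0415
```

Run:
```python
from h import *
st(); shot('18'); print(go(.4425,.0757,.248,63,sym=False))
a=cv2.imread("pics/scene18.png")
cv2.imwrite("pics/scene18a.png",cv2.resize(a[140:280,255:455],None,fx=4,fy=4,interpolation=cv2.INTER_CUBIC))
```

```text
t 43.47 p [ 0.6613 -0.0453  0.254 ] yaw 103.7 xaxis [ 0.005 -0.    -1.   ] q [-0.6   0.53  0.89  1.37 -0.41  1.43  2.09] F [ 0.3 -0.1 -2.4] w 0.0415
(array([  0.23,  16.85, -18.29]), np.float64(8.14), np.float64(103.7))
```

View pics/scene18a.png

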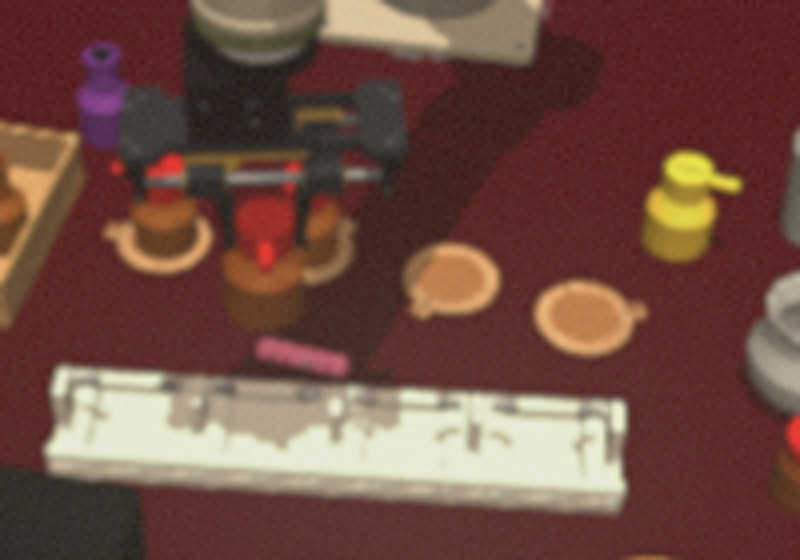

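Jar C is out of the rail and upright. Carry it to coaster 1.

Emit:
drive_tool(
  motion=[
    [0,0.6,-0.7,0.3],
    [0,1.8,-2,0.9],
    [0,3.2,-3.5,1.6],
    [0,4.7,-5.1,2.3],
    [0,6.3,-6.8,3],
    [0.1,7.9,-8.5,3.8],
    [0.1,9.5,-10.2,4.6],
    [0.1,11.1,-12,5.4],
    [0.1,12.7,-13.8,6.2],
    [0.2,14.2,-15.4,7],
    [0.2,15.5,-16.8,7.6],
    [0.2,16.4,-17.8,8],
    [0.2,16.8,-18.3,8.1],
    [0.2,16.8,-18.3,8.1],
    [0.2,16.8,-18.3,8.1],
  ],
)

```text
time: 44.82
ee_pos: [0.4422, 0.0752, 0.2479]
eef_rot: [0.163, 0.688, -0.163, 0.688]
ft_force: [-0.2, -0.3, -1.1]
width: 0.0412
```

Run:
```python
from h import *
st(); print(go(.4425,.0757,.0875,63,sym=False)); shot('19')
```

```text
t 44.82 p [0.4422 0.0752 0.2479] yaw 63.3 xaxis [-0.001  0.    -1.   ] q [-1.31 -0.21  0.94  1.93  0.17  1.34  0.69] F [-0.2 -0.3 -1.1] w 0.0412
(array([16.04,  0.06,  0.01]), np.float64(0.06), np.float64(63.3))
```

View pics/scene19.png

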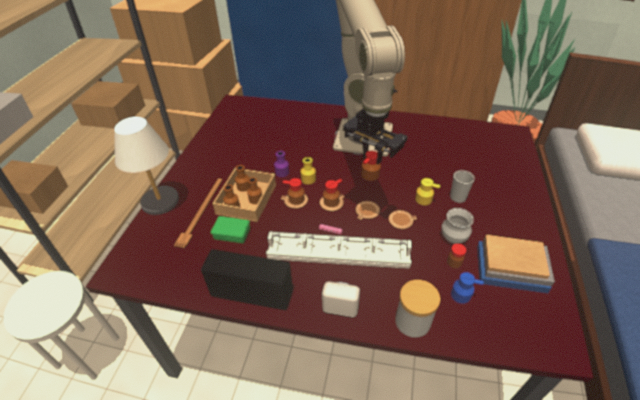

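Jar C hangs at (371,167) above coaster 1 (368,210). Lower it.

Emit:
drive_tool(
  motion=[
    [1,0,0,0],
    [3,0,0,0],
    [5,0,0,0],
    [7,0,0,0],
    [9,0,0,0],
    [11,0,0,0],
    [13,0,0,0],
    [14.8,0,0,0],
    [15.6,0,0,0],
    [16,0,0,0],
    [16,0,0,0],
    [16,0,0,0],
  ],
)

```text
time: 45.92
ee_pos: [0.4429, 0.0747, 0.0886]
eef_rot: [0.164, 0.688, -0.164, 0.688]
ft_force: [0.3, 0.3, -1.9]
width: 0.041
```

Emit:
drive_tool(
  motion=[
    [0.1,0,0,0],
    [0.1,0,0,0],
    [0.1,0,0,0],
  ],
)

```text
time: 46.17
ee_pos: [0.4428, 0.0755, 0.0879]
eef_rot: [0.164, 0.688, -0.163, 0.688]
ft_force: [0.1, -1.5, -2.5]
width: 0.0412
```

Run:
```python
from h import *
st()
```

```text
t 46.17 p [0.4428 0.0755 0.0879] yaw 63.2 xaxis [ 0.001  0.001 -1.   ] q [-1.28  0.15  1.09  2.12 -0.17  0.95  1.01] F [ 0.1 -1.5 -2.5] w 0.0412
```

Still hanging about 1 mm above the coaster. One more millimetre, then release.

Emit:
drive_tool(
  motion=[
    [0.1,0,0,0],
    [0.1,0,0,0],
    [0.1,0,0,0],
  ],
)

```text
time: 46.42
ee_pos: [0.4427, 0.0754, 0.0867]
eef_rot: [0.164, 0.688, -0.164, 0.688]
ft_force: [-0.2, -0.1, -1.7]
width: 0.0411
```

Emit:
drive_tool(
  motion=[
    [0,0,0,0],
    [0,0,0,0],
    [0,0,0,0],
    [0,0,0,0],
    [0,0,0,0],
    [0,0,0,0],
    [0,0,0,0],
  ],
  grip=60,
)

```text
time: 47.0
ee_pos: [0.4425, 0.0752, 0.0865]
eef_rot: [0.164, 0.688, -0.164, 0.688]
ft_force: [-0.2, 0.6, -0.3]
width: 0.066
```

Emit:
drive_tool(
  motion=[
    [-1,0,0,0],
    [-3,0,0,0],
    [-5,0,0,0],
    [-7,0,0,0],
    [-9,0,0,0],
    [-11,0,0,0],
    [-13,0,0,0],
    [-15,0,0,0],
    [-15,0,0,0],
  ],
)

```text
time: 47.75
ee_pos: [0.444, 0.0756, 0.2397]
eef_rot: [0.165, 0.687, -0.162, 0.689]
ft_force: [0.6, 0.1, -0.1]
width: 0.0666
```

Run:
```python
from h import *
st(); print(go(.3,.45,.26,66))
```

```text
t 47.75 p [0.444  0.0756 0.2397] yaw 63.2 xaxis [ 0.004  0.003 -1.   ] q [-1.36 -0.22  0.99  1.94  0.19  1.32  0.68] F [ 0.6  0.1 -0.1] w 0.0666
(array([ -1.96,  26.93, -29.74]), np.float64(-0.56), np.float64(63.2))
```

Move the arm aside for a clear final look.

Emit:
drive_tool(
  motion=[
    [0,1,-1,0],
    [-0.2,3,-3.2,0],
    [-0.4,5,-5.4,0],
    [-0.6,7.5,-8,0],
    [-0.8,10,-11,0],
    [-1,12.5,-13.7,0],
    [-1.2,15,-16.5,0],
    [-1.4,17.5,-19.2,0],
    [-1.6,20,-22,0],
    [-1.8,22.5,-24.7,0],
    [-2,25,-27.5,0],
    [-2,26.5,-29,0],
    [-2,27,-29.7,0],
    [-2,27,-29.7,0],
  ],
)

```text
time: 48.92
ee_pos: [0.2977, 0.4513, 0.2554]
eef_rot: [0.162, 0.688, -0.163, 0.688]
ft_force: [-0.3, -0.1, 0.5]
width: 0.0667
```

Run:
```python
from h import *
st(); shot('20')
ims={n:cv2.imread(f"pics/{n}20.png")[:,:,::-1].copy() for n in C}
for q in [(.442,-.190,-90),(.429,-.0585,141),(.4425,.0755,-27)]:
    print(*[fit(ims,jarparts,red,q[0],q[1],np.radians(q[2]),.004,vs) for vs in (('top',),('scene',))])
a=cv2.imread("pics/scene20.png")
cv2.imwrite("pics/scene20a.png",cv2.resize(a[140:280,205:455],None,fx=3.2,fy=3.2,interpolation=cv2.INTER_CUBIC))
a=cv2.imread("pics/top20.png")
cv2.imwrite("pics/top20a.png",cv2.resize(a[135:275,200:460],None,fx=3,fy=3,interpolation=cv2.INTER_CUBIC))
```

```text
t 48.92 p [0.2977 0.4513 0.2554] yaw 63.4 xaxis [ 0.    -0.002 -1.   ] q [-1.64  0.14  0.63  1.69 -0.09  1.33  0.11] F [-0.3 -0.1  0.5] w 0.0667
(array([  0.4414,  -0.1884, -92.553 ,   0.004 ]), np.float64(0.13588390501319259)) (array([  0.4392,  -0.1906, -87.7398,   0.004 ]), np.float64(0.16765429847752755))
(array([  0.4277,  -0.0585, 144.3468,   0.004 ]), np.float64(0.14854755004380937)) (array([  0.4271,  -0.0618, 140.7537,   0.004 ]), np.float64(0.15881758927751766))
(array([  0.4413,   0.0748, -24.7031,   0.004 ]), np.float64(0.15602474963322066)) (array([  0.4398,   0.0727, -26.3203,   0.004 ]), np.float64(0.0931257619806809))
```

View pics/scene20a.png

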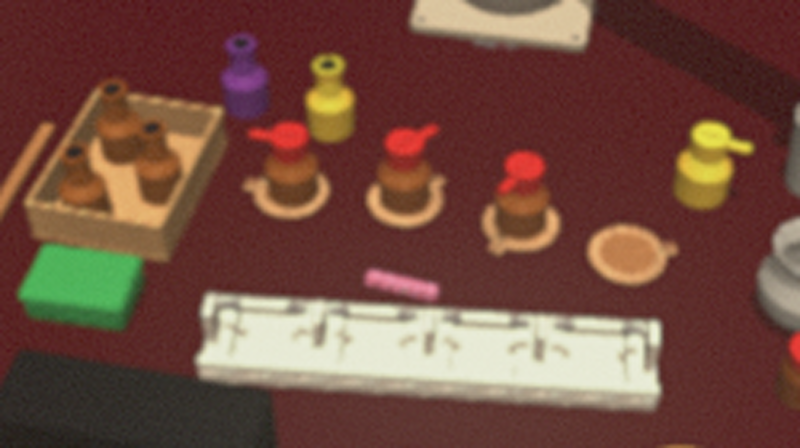

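View pics/top20a.png

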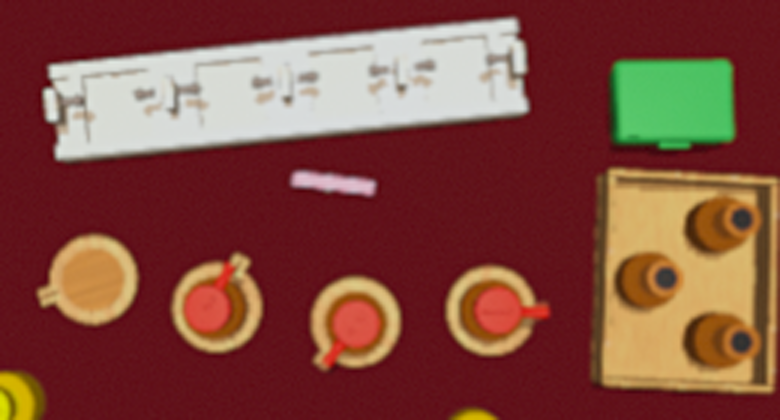

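View pics/scene20.png

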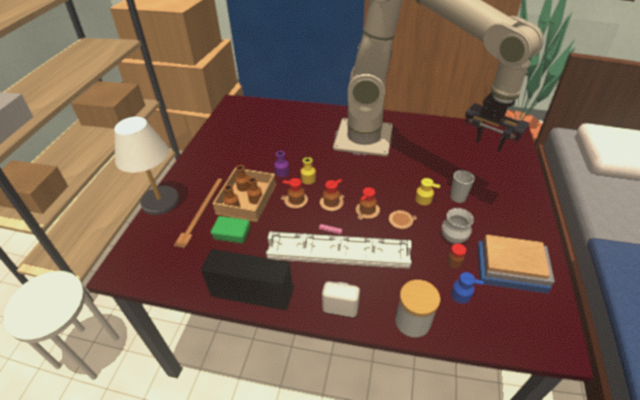

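All three jars stand on their coasters with nozzles on the tabs. The three empties are in the carton, and the bystanders are where they were. Hand in.

Run:
```python
from h import *
print(r.close_job())
```

```text
the job is handed in; nothing more can be done
None
```

The job is handed in. The three brown capless empties stand upright in the carton. The three dispensers are out of the rail, each upright on its own coaster with its nozzle along the tab. The fourth coaster stays free, and it took about 49 s of the 210 s allowed.

- **Dispensers:** My last outline fits in both views put each one within about 5 mm of its coaster's centre and within about 4° of its tab (limits 12 mm and 0.2 rad, about 11°). The two views differ by 2–3 mm and up to 5°, which is the scatter of the fit. Jar heights come only from the tool height at release, within 1–2 mm of the coaster top.
- **Empties and bystanders:** In the final pictures all three bottles stand inside the carton. The other things and the look-alikes show no visible shift. I saw no knock.
- **Arm:** Joint 3 ran close to its limit, about 1.30 of 1.34, while carrying the first dispenser, but stayed inside it. Some mid-run fits failed because the gripper blocked the scene camera; the final views were clear.

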